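Pack the specimen tray at the fossil bench

TASK

Pack the wooden specimen tray for the cabinet: the long slide box, the amber jar, the canister standing under the microscope, and the one of the three square specimen boxes that fills the room left so that nothing can slide about. All four must stand upright, flat on the tray's floor between its walls and let go of; keep them upright on the way, do not knock the microscope's head, and leave the other boxes, fossils and tools where they are.

Things in the scene. Friction and masses are not known exactly. Their poses are not given: they have to be found in the camera images.
- tray: shallow open wooden specimen tray with a paper lining and a brass label frame on one short end, fixed to the bench; outside 132 x 92 mm and 22 mm tall, inside 122 mm (its x) by 82 mm (its y), walls 5 mm thick, inner floor 4 mm above the bench; origin at the centre of its underside, x along its length, z up
- slide_box: long flat microscope-slide box, grey with a white lid, 116 mm (its x) by 32 mm (its y) by 28 mm tall, lying flat on the bench; origin at the centre of its underside, z up
- jar: amber glass jar with a aluminium screw lid and a paper label, 42 mm in diameter and 64 mm tall, upright; origin at the centre of its underside, z up
- canister: white round plastic canister with a grey lid, 34 mm in diameter and 56 mm tall, upright on the microscope's base plate beneath the head, 20 to 45 mm off the optical axis towards the -x -y corner of the scope; origin at the centre of its underside, z up
- box_medium: lidded square specimen box, white body with a grey lid, 39 x 39 mm in plan and 54 mm tall, upright on the bench; one of three look-alikes that differ only in plan size (30, 39 and 49 mm), origin at the centre of its underside, x and y axes along its sides, z up
- box_small: lidded square specimen box, white body with a grey lid, 30 x 30 mm in plan and 54 mm tall, upright on the bench; one of three look-alikes that differ only in plan size (30, 39 and 49 mm), origin at the centre of its underside, x and y axes along its sides, z up
- box_large: lidded square specimen box, white body with a grey lid, 49 x 49 mm in plan and 54 mm tall, upright on the bench; one of three look-alikes that differ only in plan size (30, 39 and 49 mm), origin at the centre of its underside, x and y axes along its sides, z up
- scope: boom-stand stereo microscope, fixed; origin on the bench straight under the optical axis. In its own frame: grey base plate 18 mm thick, x from -110 to +130 mm, y from -100 to +290 mm; steel column (32 mm diameter, to 490 mm above the bench) at x +60, y +240 mm; x points away from the robot
- scope_head: head and boom of the microscope; same origin and axes as the scope. Black objective 60 to 68 mm in diameter on the optical axis, its lower end 186 mm above the bench; white body above it 90 mm in diameter from 231 mm up (a ring 106 mm in diameter at 284 to 306 mm), eyepieces towards +x above 350 mm; focus block and knobs at y +50 to +115 mm from 245 mm up; boom at 335 mm towards the column. Nothing of it overhangs the robot side (-x) by more than 55 mm
- ammonite: flat coiled stone fossil, 44 mm across and 16 mm thick, on the bench among the boxes; leave alone
- shell_a: fossil shell about 31 mm across and 16 mm tall on the bench; leave alone
- shell_b: another such fossil shell; leave alone
- dish: white dish 56 mm across and 14 mm tall, on the microscope's base plate beyond the optical axis; leave alone
- brush: dusting brush 160 mm long, lying at the right of the bench; leave alone
- loupe: aluminium cylindrical loupe, 38 mm in diameter and 32 mm tall, standing at the back right; leave alone

How it is judged:
At the end, for the whole second after the job is handed in: The slide box, jar, canister and 39 mm box all stand inside the tray's walls, each with its underside within 3 mm of the tray's floor, upright within about 6 degrees, at rest and released; everything else is within 25 mm of where it stood (x of jar in the frame of tray between -0.041 and 0.041 m and y of jar in the frame of tray between -0.021 and 0.021 m and z of each of jar, canister, box_medium, slide_box in the frame of tray below 0.007 m and angle between each of jar, canister, box_medium, slide_box's own z axis and vertical below 0.1 rad and linear speed of each of jar, canister, box_medium, slide_box below 0.02 m/s and x of canister in the frame of tray between -0.045 and 0.045 m and y of canister in the frame of tray between -0.025 and 0.025 m and x of box_medium in the frame of tray between -0.0425 and 0.0425 m and y of box_medium in the frame of tray between -0.0225 and 0.0225 m and x of slide_box in the frame of tray between -0.004 and 0.004 m and y of slide_box in the frame of tray between -0.026 and 0.026 m); the robot touches nothing.
It fails at once if another box, fossil or tool shifted by more than 25 mm (distance of any of box_small, box_large, ammonite, shell_a, shell_b, dish, brush, loupe from where it was at the start of the episode above 0.025 m).
It fails at once if a container being packed tips more than 35 degrees (angle between any of jar, canister, box_medium, slide_box's own z axis and vertical above 0.61 rad).
It fails at once if the microscope's head is struck with more than 8 N (contact force between any of the arm, the fingers, canister and scope_head above 8 N).
It also fails if it takes over 72 s, if anything falls off the work surface, if the arm or the gripper's body presses on something with over 40 N, if the wrist force passes 120 N, or if a joint passes its speed limit or range.

ROBOT

A 6-joint arm with a two-finger parallel gripper is mounted at the origin on the work surface. World frame = base frame: x ahead of the robot, y to its left, z up, the work surface at z = 0. Lengths are in m, angles in rad, forces in N, time in s.
With the tool pointing down it reaches from about 0.275 to 0.75 m from the base axis. Payload 10.2 kg.
Tool frame: the origin (TCP) lies at the very end of the fingers, on their centre line; the grasp point (between the pads) lies r.grip_depth behind it (r.grip_depth is the distance from the TCP to the grasp point, in m); z points along the fingers, y is the direction in which the jaws open and shut (so a half turn about z gives the same grasp; the last joint's range is limited). The gripper opens to 85 mm and grips with 20 to 120 N. Pads are 22 mm wide; open, the fingers measure 114 mm over their backs; the gripper's body (76 mm by 85 mm) begins 54 mm behind the grasp point. The pads swing forward as they close: fully open they stand 13 mm farther back than shut.
Start: joints at [0.993, 0.313, 1.498, -0, 1.331, -0.223], TCP at [0.182, 0.492, 0.231] pointing down, gripper open.
Joint ranges: [-2.94, 2.94], [-0.97, 2.17], [0.19, 2.56], [-1.23, 4.37], [0.02, 3.11], [-2.88, 2.88]. Speed limits (rad/s): [2.39, 2.39, 3.01, 3.14, 3.14, 3.14].

INTERFACE

Orientations are given as a unit quaternion [w, x, y, z].
In Python, from workcell import sensors, read_camera, get_calibration, job, r gives the robot as it stands.
- The arm moves only by the tool carry_out, never from a script. Its argument "deltas" is a list of rows, each an object of numbers: "fingers": the opening, from -1 (shut) to 1 (fully open); "tx", "ty", "tz": the shift along the tool's x, y, z scaled (see below); "rx", "ry", "rz": the turn, a rotation vector about the tool's x, y, z scaled (see below). In form: [{"fingers": .., "tx": .., "ty": .., "tz": .., "rx": .., "ry": .., "rz": ..}, ...]. A call has 1 to 8 rows; each row is the pose to reach, as a shift and turn from the pose commanded when the call began, along the tool's axes at that moment; what a row does not reach only later rows make up. The controller multiplies each number of a shift by 0.25 m and each number of a turn by 60 degrees. A row lasts 1/12 s, in which the tool goes at most 41.7 mm and 7.16 degrees, less where a joint would pass 70% of its speed; a pose out of reach is approached as far as the arm can. A call with a number of a shift or a turn outside -1 to 1 is refused whole. A call with a gripper value outside its range is refused whole. The fingers move at their own pace and stop on an object; the grip force is fixed at half the most. Time passes only in rows, so rows that repeat a pose let the fingers close. It gives the time, the measured TCP pose, the force and the opening at its end, in the units of the state.
- sensors.sense(): the state, without advancing time (a new reading comes with each control period).
- read_camera(name): name is "scene" or "top" or "wrist"; returns the picture (420x560x3 uint8, red, green, blue); there is no depth.
- get_calibration(name): a dict with "fx", "fy", "cx", "cy" (pixels), "rvec" (rotation vector, rad) and "tvec" (3), from world to camera coordinates, as OpenCV has them; the wrist camera has in their place "T_tool_cam" (4x4, takes a point from camera to tool coordinates, whose origin is the TCP and whose axes are the flange's). Camera axes: x right, y down, z forward; pixel columns grow to the right and rows downward; lengths in m; the calibration is good to about 2 mm. A picture is of the moment at which its call begins: read the wrist's pose just before it. get_calibration takes no time and is no camera call.
- job.job_done(): hands the job in, once; it reports no verdict.
The state is a dict: "clock": time; "joint_positions": joint angles; "joint_vel": joint speeds; "joint_efforts": joint torques, N m; "position": TCP position; "tool_rot": TCP orientation; "contact_force": force on the tool from outside, world axes, zero at the start; "torque": the same for the moment, N m; "finger_gap": finger opening in m.
Only numpy, scipy, OpenCV 4.12 (cv2) and the standard library are available. Lean on these libraries where they do the work, as an engineer would, in place of code of your own. Each camera call takes 0.05 s, during which the arm holds its last target. There are 200 camera calls.

## Working session

There is one attempt and no reset: what is moved stays moved. The work goes in short steps, Python scripts to look and compute and a tool call to move; the robot and the scene stay as the last step left them, time stands still between calls to the robot, and variables do not carry over. Pictures are saved under pics/ and viewed, about 8 in all and at most 12, crops included, and the job is handed in when it is done.

Besides the shell and the picture viewer there is one more tool, called as name(argument=value, ...), one argument or row to a line, values as JSON. carry_out: Moves the arm, as the interface text tells. Shifts and turns lie within -1 to 1; 1 stands for 0.25 m of shift or 60 degrees of turn. Its arguments: {"type":"object","properties":{"deltas":{"type":"array","items":{"type":"object","properties":{"fingers":{"type":"number"},"tx":{"type":"number","minimum":-1,"maximum":1},"ty":{"type":"number","minimum":-1,"maximum":1},"tz":{"type":"number","minimum":-1,"maximum":1},"rx":{"type":"number","minimum":-1,"maximum":1},"ry":{"type":"number","minimum":-1,"maximum":1},"rz":{"type":"number","minimum":-1,"maximum":1}}}}},"required":["deltas"]}

```bash
mkdir -p pics; ls; cat > h.py <<'E'
import numpy as np, cv2
from scipy.spatial.transform import Rotation as R
from workcell import sensors, read_camera, get_calibration, job, r
def toolT():
    s=sensors.sense(); q=s["tool_rot"]; T=np.eye(4)
    T[:3,:3]=R.from_quat([q[1],q[2],q[3],q[0]]).as_matrix(); T[:3,3]=s["position"]; return T
def cam(name,T=None):
    c=get_calibration(name); K=np.array([[c["fx"],0,c["cx"]],[0,c["fy"],c["cy"]],[0,0,1.]])
    if name=="wrist":
        W=np.linalg.inv((toolT() if T is None else T)@np.array(c["T_tool_cam"]))
        return K,W
    W=np.eye(4); W[:3,:3]=R.from_rotvec(np.ravel(c["rvec"])).as_matrix(); W[:3,3]=np.ravel(c["tvec"]); return K,W
def ray(C,uv,z):
    K,W=C; I=np.linalg.inv(W); uv=np.atleast_2d(uv).astype(float)
    d=(I[:3,:3]@np.linalg.inv(K)@np.c_[uv,np.ones(len(uv))].T).T
    o=I[:3,3]; return o+d*((z-o[2])/d[:,2])[:,None]
def proj(C,P):
    K,W=C; p=np.atleast_2d(P)@W[:3,:3].T+W[:3,3]; p=p@K.T; return p[:,:2]/p[:,2:]
def save(n,im,f=1): cv2.imwrite("pics/"+n,cv2.resize(im[:,:,::-1],None,fx=f,fy=f,interpolation=cv2.INTER_CUBIC))
E
python3 - <<'E'
from h import *
s=sensors.sense(); print({k:np.round(v,3).tolist() for k,v in s.items()}, r.grip_depth)
for n in("top","scene"):
    im=read_camera(n); np.save(n+".npy",im); save(n+"0.png",im,1.42); K,W=cam(n); print(n,K.round(1).tolist(),np.linalg.inv(W).round(3).tolist())
print(get_calibration("wrist"))
E
```

```text
pics
{'clock': 0.0, 'joint_positions': [0.993, 0.313, 1.498, -0.0, 1.331, -0.223], 'joint_vel': [-0.0, 0.002, -0.0, 0.001, 0.0, 0.0], 'joint_efforts': [0.0, -41.227, -25.974, -0.0, 0.004, -0.0], 'position': [0.182, 0.492, 0.231], 'tool_rot': [-0.0, 0.176, 0.984, -0.001], 'contact_force': [0.149, 0.002, 1.101], 'torque': [0.021, -0.034, -0.001], 'finger_gap': 0.085} 0.0187
top [[432.1, 0.0, 275.9], [0.0, 432.1, 208.6], [0.0, 0.0, 1.0]] [[0.012, -0.999, 0.049, 0.461], [-1.0, -0.011, 0.02, -0.086], [-0.019, -0.049, -0.999, 1.199], [0.0, 0.0, 0.0, 1.0]]
scene [[447.6, 0.0, 271.6], [0.0, 447.6, 209.9], [0.0, 0.0, 1.0]] [[0.189, 0.741, -0.644, 1.298], [0.982, -0.139, 0.129, -0.235], [0.006, -0.657, -0.754, 0.916], [0.0, 0.0, 0.0, 1.0]]
{'fx': 326.6962279383263, 'fy': 326.6962279383263, 'cx': 279.8956491020516, 'cy': 211.5408963379239, 'T_tool_cam': array([[-3.58836623e-04, -9.53273060e-01, -3.02109822e-01,
         7.69625190e-02],
       [ 9.99999905e-01, -4.16219644e-04,  1.25564885e-04,
        -4.31813279e-04],
       [-2.45441664e-04, -3.02109748e-01,  9.53273119e-01,
        -1.43602941e-01],
       [ 0.00000000e+00,  0.00000000e+00,  0.00000000e+00,
         1.00000000e+00]])}
```

View pics/top0.png

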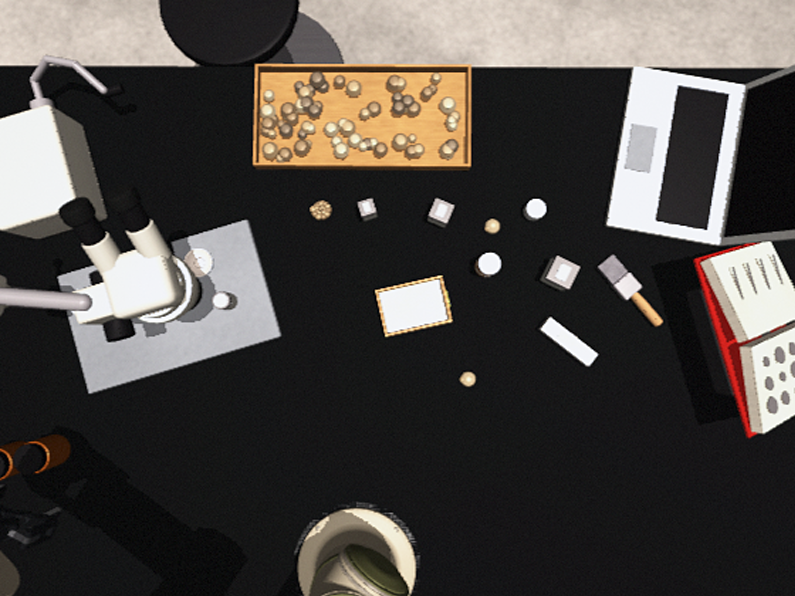

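View pics/scene0.png

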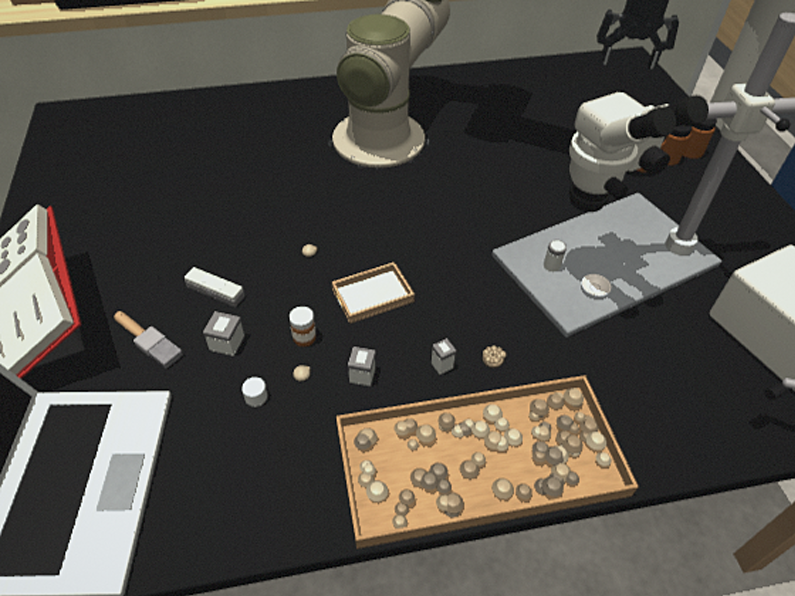

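The top view shows, in 795-wide display pixels: tray (413,305), slide box (568,341), jar (488,264) and canister (222,300). The boxes are small (367,209), medium (441,211) and large (561,272). The scene view agrees. Next I'll measure positions.

```bash
python3 - <<'E'
from h import *
im=np.load("top.npy"); C=cam("top")
g=im.max(2)
def blob(c,win,thr,z,name):
    c=np.array(c)/1.42; x0,y0=(c-win).astype(int); x1,y1=(c+win).astype(int)
    m=((g[y0:y1,x0:x1]>thr)*255).astype(np.uint8)
    m=cv2.morphologyEx(m,cv2.MORPH_CLOSE,np.ones((3,3)))
    cs,_=cv2.findContours(m,cv2.RETR_EXTERNAL,cv2.CHAIN_APPROX_NONE)
    k=max(cs,key=cv2.contourArea)[:,0]+[x0,y0]
    P=ray(C,k,z)[:,:2]*1000
    (cx,cy),(w,h),a=cv2.minAreaRect(P.astype(np.float32))
    print(name,"c",round(cx,1),round(cy,1),"wh",round(w,1),round(h,1),"ang",round(a,1))
blob((413,305),36,90,.022,"tray")
blob((568,341),32,120,.028,"slide")
blob((488,264),14,150,.064,"jar")
blob((535,209),14,150,.032,"loupe")
blob((367,209),14,60,.054,"small")
blob((441,211),16,60,.054,"medium")
blob((561,272),22,60,.054,"large")
blob((222,300),12,200,.074,"canister")
blob((170,306),95,60,.018,"base")
blob((492,226),10,60,.01,"shellb")
blob((468,379),10,60,.01,"shella")
c=lambda u:np.array(u)/1.42
print(ray(C,c([(248,221),(281,337),(90,393),(57,275)]),.018).round(3))
E
```

```text
tray c 502.0 -105.6 wh 93.2 136.4 ang 13.4
slide c 437.3 -399.0 wh 115.2 31.5 ang 52.4
jar c 580.8 -243.3 wh 36.9 39.4 ang 0.5
loupe c 690.1 -335.7 wh 36.5 36.5 ang 27.2
small c 681.9 -14.5 wh 37.5 30.4 ang 19.0
medium c 676.9 -152.5 wh 39.8 46.2 ang 67.0
large c 564.4 -377.1 wh 55.2 55.9 ang 63.7
canister c 505.4 252.7 wh 55.1 26.3 ang 1.4
base c 514.3 406.5 wh 294.4 447.3 ang 17.2
shellb c 658.7 -254.6 wh 27.9 27.5 ang 0.2
shella c 363.4 -210.2 wh 28.7 27.0 ang 45.7
[[0.663 0.219 0.018]
 [0.438 0.15  0.018]
 [0.326 0.518 0.018]
 [0.553 0.591 0.018]]
```

```bash
cat >> h.py <<'E'
def rot(th,t=0):  # th: heading of tool x (deg), t: lean (deg), tool body leans towards +x heading
    a=np.radians(th); x=np.array([np.cos(a),np.sin(a),0]); z=np.array([0,0,-1.]); y=np.cross(z,x)
    return np.c_[x,y,z]@R.from_euler("y",-t,degrees=True).as_matrix()
def heading():
    T=toolT(); return np.degrees(np.arctan2(T[1,0],T[0,0])), T[:3,3]
def plan(*goals):  # goals: (x,y,z,th[,lean]) ; prints calls
    T=toolT()
    for g in goals:
        G=np.eye(4); G[:3,3]=g[:3]; G[:3,:3]=rot(*g[3:])
        while 1:
            D=np.linalg.inv(T)@G; s=D[:3,3]/.25; w=R.from_matrix(D[:3,:3]).as_rotvec(degrees=True)/60
            k=min(1,1/max(1e-9,np.abs(np.r_[s,w]).max()), 8/max(np.linalg.norm(s)*.25/.0417,np.linalg.norm(w)*60/7.16,1e-9))
            rows=max(np.linalg.norm(s*k)*.25/.0417,np.linalg.norm(w*k)*60/7.16)
            print("t",(s*k).round(3),"r",(w*k).round(3),"rows %.1f"%rows)
            S=np.eye(4); S[:3,3]=s*k*.25; S[:3,:3]=R.from_rotvec(w*k*60,degrees=True).as_matrix(); T=T@S
            if k==1: break
        print("--")
E
python3 -c "
from h import *
plan((.437,-.399,.2,52.4))"
```

```text
t [-0.734 -1.     0.042] r [-0.     0.     0.598] rows 7.4
t [-1.    -0.321  0.035] r [-0.     0.     0.507] rows 6.3
t [-1.     0.223  0.034] r [-0.     0.     0.494] rows 6.1
t [-0.29   0.263  0.013] r [-0.     0.     0.189] rows 2.3
--
```

carry_out(
  deltas=[
    {"tx": -0.734,"ty": -1,"tz": 0.042,"rz": 0.598,"fingers": 1},
    {"tx": -0.734,"ty": -1,"tz": 0.042,"rz": 0.598,"fingers": 1},
    {"tx": -0.734,"ty": -1,"tz": 0.042,"rz": 0.598,"fingers": 1},
    {"tx": -0.734,"ty": -1,"tz": 0.042,"rz": 0.598,"fingers": 1},
    {"tx": -0.734,"ty": -1,"tz": 0.042,"rz": 0.598,"fingers": 1},
    {"tx": -0.734,"ty": -1,"tz": 0.042,"rz": 0.598,"fingers": 1},
    {"tx": -0.734,"ty": -1,"tz": 0.042,"rz": 0.598,"fingers": 1},
    {"tx": -0.734,"ty": -1,"tz": 0.042,"rz": 0.598,"fingers": 1},
  ],
)

```text
validation failed for argument at $.de...
```

carry_out(
  deltas=[
    {"tx": -1,"ty": -0.321,"tz": 0.035,"rz": 0.507,"fingers": 1},
    {"tx": -1,"ty": -0.321,"tz": 0.035,"rz": 0.507,"fingers": 1},
    {"tx": -1,"ty": -0.321,"tz": 0.035,"rz": 0.507,"fingers": 1},
    {"tx": -1,"ty": -0.321,"tz": 0.035,"rz": 0.507,"fingers": 1},
    {"tx": -1,"ty": -0.321,"tz": 0.035,"rz": 0.507,"fingers": 1},
    {"tx": -1,"ty": -0.321,"tz": 0.035,"rz": 0.507,"fingers": 1},
    {"tx": -1,"ty": -0.321,"tz": 0.035,"rz": 0.507,"fingers": 1},
  ],
)

```text
validation failed for argument at $.de...
```

carry_out(
  deltas=[
    {"tx": -1,"ty": 0.223,"tz": 0.034,"rz": 0.494,"fingers": 1},
    {"tx": -1,"ty": 0.223,"tz": 0.034,"rz": 0.494,"fingers": 1},
    {"tx": -1,"ty": 0.223,"tz": 0.034,"rz": 0.494,"fingers": 1},
    {"tx": -1,"ty": 0.223,"tz": 0.034,"rz": 0.494,"fingers": 1},
    {"tx": -1,"ty": 0.223,"tz": 0.034,"rz": 0.494,"fingers": 1},
    {"tx": -1,"ty": 0.223,"tz": 0.034,"rz": 0.494,"fingers": 1},
    {"tx": -1,"ty": 0.223,"tz": 0.034,"rz": 0.494,"fingers": 1},
  ],
)

```text
validation failed for argument at $.de...
```

carry_out(
  deltas=[
    {"tx": -0.29,"ty": 0.263,"tz": 0.013,"rz": 0.189,"fingers": 1},
    {"tx": -0.29,"ty": 0.263,"tz": 0.013,"rz": 0.189,"fingers": 1},
    {"tx": -0.29,"ty": 0.263,"tz": 0.013,"rz": 0.189,"fingers": 1},
    {"tx": -0.29,"ty": 0.263,"tz": 0.013,"rz": 0.189,"fingers": 1},
    {"tx": -0.29,"ty": 0.263,"tz": 0.013,"rz": 0.189,"fingers": 1},
  ],
)

```text
validation failed for argument at $.de...
```

carry_out(
  deltas=[
    {"fingers": 1,"tx": -0.734,"ty": -1,"tz": 0.042,"rx": 0,"ry": 0,"rz": 0.598},
    {"fingers": 1,"tx": -0.734,"ty": -1,"tz": 0.042,"rx": 0,"ry": 0,"rz": 0.598},
    {"fingers": 1,"tx": -0.734,"ty": -1,"tz": 0.042,"rx": 0,"ry": 0,"rz": 0.598},
    {"fingers": 1,"tx": -0.734,"ty": -1,"tz": 0.042,"rx": 0,"ry": 0,"rz": 0.598},
    {"fingers": 1,"tx": -0.734,"ty": -1,"tz": 0.042,"rx": 0,"ry": 0,"rz": 0.598},
    {"fingers": 1,"tx": -0.734,"ty": -1,"tz": 0.042,"rx": 0,"ry": 0,"rz": 0.598},
    {"fingers": 1,"tx": -0.734,"ty": -1,"tz": 0.042,"rx": 0,"ry": 0,"rz": 0.598},
    {"fingers": 1,"tx": -0.734,"ty": -1,"tz": 0.042,"rx": 0,"ry": 0,"rz": 0.598},
  ],
)

```text
clock: 0.77
position: [0.2678, 0.1911, 0.2206]
tool_rot: [0.0, 0.472, 0.882, -0.0]
contact_force: [-0.3, 0.6, 0.4]
finger_gap: 0.0856
```

carry_out(
  deltas=[
    {"fingers": 1,"tx": -1,"ty": -0.321,"tz": 0.035,"rx": 0,"ry": 0,"rz": 0.507},
    {"fingers": 1,"tx": -1,"ty": -0.321,"tz": 0.035,"rx": 0,"ry": 0,"rz": 0.507},
    {"fingers": 1,"tx": -1,"ty": -0.321,"tz": 0.035,"rx": 0,"ry": 0,"rz": 0.507},
    {"fingers": 1,"tx": -1,"ty": -0.321,"tz": 0.035,"rx": 0,"ry": 0,"rz": 0.507},
    {"fingers": 1,"tx": -1,"ty": -0.321,"tz": 0.035,"rx": 0,"ry": 0,"rz": 0.507},
    {"fingers": 1,"tx": -1,"ty": -0.321,"tz": 0.035,"rx": 0,"ry": 0,"rz": 0.507},
    {"fingers": 1,"tx": -1,"ty": -0.321,"tz": 0.035,"rx": 0,"ry": 0,"rz": 0.507},
  ],
)

```text
clock: 1.35
position: [0.3406, -0.0626, 0.2118]
tool_rot: [0.0, 0.688, 0.726, -0.0]
contact_force: [-0.7, 1.7, -0.4]
finger_gap: 0.0853
```

carry_out(
  deltas=[
    {"fingers": 1,"tx": -1,"ty": 0.223,"tz": 0.034,"rx": 0,"ry": 0,"rz": 0.494},
    {"fingers": 1,"tx": -1,"ty": 0.223,"tz": 0.034,"rx": 0,"ry": 0,"rz": 0.494},
    {"fingers": 1,"tx": -1,"ty": 0.223,"tz": 0.034,"rx": 0,"ry": 0,"rz": 0.494},
    {"fingers": 1,"tx": -1,"ty": 0.223,"tz": 0.034,"rx": 0,"ry": 0,"rz": 0.494},
    {"fingers": 1,"tx": -1,"ty": 0.223,"tz": 0.034,"rx": 0,"ry": 0,"rz": 0.494},
    {"fingers": 1,"tx": -1,"ty": 0.223,"tz": 0.034,"rx": 0,"ry": 0,"rz": 0.494},
    {"fingers": 1,"tx": -1,"ty": 0.223,"tz": 0.034,"rx": 0,"ry": 0,"rz": 0.494},
  ],
)

```text
clock: 1.93
position: [0.4106, -0.3095, 0.2022]
tool_rot: [0.0, 0.85, 0.526, -0.0]
contact_force: [-0.5, 1.1, 0.5]
finger_gap: 0.0853
```

carry_out(
  deltas=[
    {"fingers": 1,"tx": -0.29,"ty": 0.263,"tz": 0.013,"rx": 0,"ry": 0,"rz": 0.189},
    {"fingers": 1,"tx": -0.29,"ty": 0.263,"tz": 0.013,"rx": 0,"ry": 0,"rz": 0.189},
    {"fingers": 1,"tx": -0.29,"ty": 0.263,"tz": 0.013,"rx": 0,"ry": 0,"rz": 0.189},
    {"fingers": 1,"tx": -0.29,"ty": 0.263,"tz": 0.013,"rx": 0,"ry": 0,"rz": 0.189},
    {"fingers": 1,"tx": -0.29,"ty": 0.263,"tz": 0.013,"rx": 0,"ry": 0,"rz": 0.189},
  ],
)

```text
clock: 2.35
position: [0.437, -0.3986, 0.1995]
tool_rot: [-0.001, 0.897, 0.441, -0.0]
contact_force: [-1.4, 0.4, -0.4]
finger_gap: 0.0856
```

```bash
python3 - <<'E'
from h import *
print(heading(), sensors.sense()["joint_positions"])
T=toolT(); im=read_camera("wrist"); np.save("w1.npy",im); np.save("w1T.npy",T); save("w1.png",im)
C=cam("wrist",T); g=im.min(2)
m=((g>110)*255).astype(np.uint8)
cs,_=cv2.findContours(m,cv2.RETR_EXTERNAL,cv2.CHAIN_APPROX_NONE)
for k in cs:
    if cv2.contourArea(k)>800:
        P=ray(C,k[:,0],.028)[:,:2]*1000; print(cv2.minAreaRect(P.astype(np.float32)),k.mean(0))
E
```

```text
(np.float64(52.37244457208056), array([ 0.43697243, -0.39858917,  0.19945222])) [-9.37481813e-01  4.84451483e-01  1.33318679e+00  1.51715687e-04
  1.32563080e+00 -2.80794504e-01]
((535.7496337890625, -514.3800048828125), (143.4961395263672, 41.02161407470703), 40.94717788696289) [[428.34821429 210.62797619]]
((437.2410583496094, -399.70941162109375), (114.770751953125, 32.5758056640625), 52.410667419433594) [[280.20350877 186.53333333]]
((639.0084228515625, -548.9739990234375), (183.07046508789062, 45.490318298339844), 66.72740936279297) [[539.7373913 166.1773913]]
((573.1893920898438, -385.1222839355469), (52.765541076660156, 53.0472412109375), 64.04469299316406) [[390.11688312  87.50649351]]
```

carry_out(
  deltas=[
    {"fingers": 1,"tx": -0.003,"ty": 0.003,"tz": 0.774,"rx": 0,"ry": 0,"rz": 0},
    {"fingers": 1,"tx": -0.003,"ty": 0.003,"tz": 0.774,"rx": 0,"ry": 0,"rz": 0},
    {"fingers": 1,"tx": -0.003,"ty": 0.003,"tz": 0.774,"rx": 0,"ry": 0,"rz": 0},
    {"fingers": 1,"tx": -0.003,"ty": 0.003,"tz": 0.774,"rx": 0,"ry": 0,"rz": 0},
    {"fingers": 1,"tx": -0.003,"ty": 0.003,"tz": 0.774,"rx": 0,"ry": 0,"rz": 0},
    {"fingers": 1,"tx": -0.003,"ty": 0.003,"tz": 0.774,"rx": 0,"ry": 0,"rz": 0},
    {"fingers": -1,"tx": -0.003,"ty": 0.003,"tz": 0.774,"rx": 0,"ry": 0,"rz": 0},
    {"fingers": -1,"tx": -0.003,"ty": 0.003,"tz": 0.774,"rx": 0,"ry": 0,"rz": 0},
  ],
)

```text
clock: 3.07
position: [0.4382, -0.4002, 0.0093]
tool_rot: [0.002, 0.897, 0.442, 0.0]
contact_force: [-0.2, -0.8, 0.9]
finger_gap: 0.064
```

carry_out(
  deltas=[
    {"fingers": -1,"tx": 0,"ty": 0,"tz": 0,"rx": 0,"ry": 0,"rz": 0},
    {"fingers": -1,"tx": 0,"ty": 0,"tz": 0,"rx": 0,"ry": 0,"rz": 0},
    {"fingers": -1,"tx": 0,"ty": 0,"tz": 0,"rx": 0,"ry": 0,"rz": 0},
    {"fingers": -1,"tx": 0,"ty": 0,"tz": 0,"rx": 0,"ry": 0,"rz": 0},
    {"fingers": -1,"tx": 0,"ty": 0,"tz": -0.2,"rx": 0,"ry": 0,"rz": 0},
    {"fingers": -1,"tx": 0,"ty": 0,"tz": -0.5,"rx": 0,"ry": 0,"rz": 0},
    {"fingers": -1,"tx": 0,"ty": 0,"tz": -0.5,"rx": 0,"ry": 0,"rz": 0},
    {"fingers": -1,"tx": 0,"ty": 0,"tz": -0.5,"rx": 0,"ry": 0,"rz": 0},
  ],
)

```text
clock: 3.73
position: [0.4396, -0.4025, 0.1411]
tool_rot: [0.007, 0.897, 0.442, 0.001]
contact_force: [-0.1, -1.2, -0.1]
finger_gap: 0.0306
```

```bash
python3 - <<'E'
from h import *
print(heading())
a=np.radians(13.4); n=np.array([np.cos(a),np.sin(a)])
p=np.array([.502,-.1056])
plan((*p,.17,103.4))
E
```

```text
(np.float64(52.40719118718051), array([ 0.4395822 , -0.40248651,  0.14112144]))
t [ 1.    -0.48  -0.117] r [ 0.01   0.009 -0.778] rows 6.7
t [ 0.096  0.037 -0.01 ] r [ 0.001  0.001 -0.072] rows 0.6
--
```

carry_out(
  deltas=[
    {"fingers": -1,"tx": 1,"ty": -0.48,"tz": -0.12,"rx": 0,"ry": 0,"rz": -0.778},
    {"fingers": -1,"tx": 1,"ty": -0.48,"tz": -0.12,"rx": 0,"ry": 0,"rz": -0.778},
    {"fingers": -1,"tx": 1,"ty": -0.48,"tz": -0.12,"rx": 0,"ry": 0,"rz": -0.778},
    {"fingers": -1,"tx": 1,"ty": -0.48,"tz": -0.12,"rx": 0,"ry": 0,"rz": -0.778},
    {"fingers": -1,"tx": 1,"ty": -0.48,"tz": -0.12,"rx": 0,"ry": 0,"rz": -0.778},
    {"fingers": -1,"tx": 1,"ty": -0.48,"tz": -0.12,"rx": 0,"ry": 0,"rz": -0.778},
    {"fingers": -1,"tx": 1,"ty": -0.48,"tz": -0.12,"rx": 0,"ry": 0,"rz": -0.778},
    {"fingers": -1,"tx": 1,"ty": -0.48,"tz": -0.12,"rx": 0,"ry": 0,"rz": -0.778},
  ],
)

```text
clock: 4.4
position: [0.4956, -0.124, 0.1631]
tool_rot: [0.001, 0.646, 0.763, 0.001]
contact_force: [0.2, -0.4, -0.7]
finger_gap: 0.0309
```

```bash
python3 - <<'E'
from h import *
read_camera("top"); read_camera("top")
print(heading(),sensors.sense()["joint_vel"].round(3),sensors.sense()["contact_force"])
T=toolT(); im=read_camera("wrist"); np.save("w2.npy",im); np.save("w2T.npy",T); save("w2.png",im)
E
```

```text
(np.float64(99.15379052000715), array([ 0.49507459, -0.12780603,  0.1623774 ])) [-0.044  0.015 -0.004 -0.002 -0.002 -0.001] [-0.14557993 -0.77740427  0.43283287]
```

View pics/w2.png

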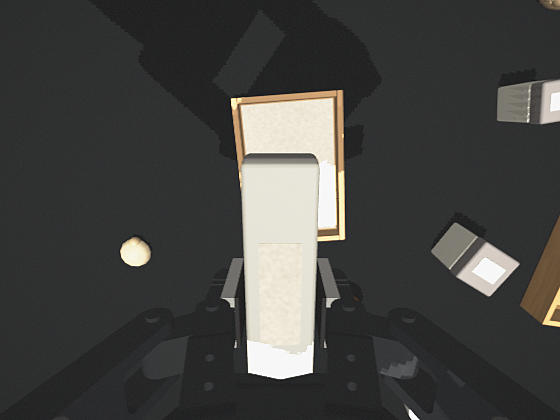

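```bash
python3 - <<'E'
from h import *
T=np.load("w2T.npy"); C=cam("wrist",T); im=np.load("w2.npy").astype(int)
P=ray(C,[(232,98),(343,91),(345,240)],.022)[:,:2]*1000; print(P.round(1))
a,b,c=P; print(np.linalg.norm(a-b),np.linalg.norm(b-c),np.degrees(np.arctan2(*(b-c)[::-1])),np.degrees(np.arctan2(*(b-a)[::-1])),(a+c)/2)
E
python3 - <<'E'
import sys; sys.path.insert(0,'.')
from h import *
# box underside check: lid top far corners vs hold
T=np.load("w2T.npy"); C=cam("wrist",T)
z=T[2,3]-.006+.028
P=ray(C,[(243,160),(318,160)],z); print((np.linalg.inv(T)@np.c_[P,np.ones(2)].T).T.round(4))
E
```

```text
[[ 443.1  -50.6]
 [ 531.9  -30.8]
 [ 562.2 -158.9]]
91.00167027095448 131.60683366995923 103.29319800722409 12.53838380195124 [ 502.61346741 -104.72947151]
[[ 0.0583 -0.0137 -0.0221  1.    ]
 [ 0.0583  0.0141 -0.022   1.    ]]
```

```bash
python3 - <<'E'
from h import *
plan((.5097,-.1035,.05,103.2),(.5097,-.1035,.0105,103.2))
E
```

```text
t [0.091 0.074 0.448] r [ 0.001  0.001 -0.069] rows 2.8
--
t [-0.     0.     0.158] r [ 0.  0. -0.] rows 0.9
--
```

carry_out(
  deltas=[
    {"fingers": -1,"tx": 0.091,"ty": 0.074,"tz": 0.448,"rx": 0,"ry": 0,"rz": -0.069},
    {"fingers": -1,"tx": 0.091,"ty": 0.074,"tz": 0.448,"rx": 0,"ry": 0,"rz": -0.069},
    {"fingers": -1,"tx": 0.091,"ty": 0.074,"tz": 0.448,"rx": 0,"ry": 0,"rz": -0.069},
    {"fingers": -1,"tx": 0.091,"ty": 0.074,"tz": 0.448,"rx": 0,"ry": 0,"rz": -0.069},
    {"fingers": -1,"tx": 0.091,"ty": 0.074,"tz": 0.448,"rx": 0,"ry": 0,"rz": -0.069},
    {"fingers": -1,"tx": 0.091,"ty": 0.074,"tz": 0.448,"rx": 0,"ry": 0,"rz": -0.069},
    {"fingers": -1,"tx": 0.091,"ty": 0.074,"tz": 0.448,"rx": 0,"ry": 0,"rz": -0.069},
  ],
)

```text
clock: 5.13
position: [0.5105, -0.1044, 0.0521]
tool_rot: [0.002, 0.622, 0.783, 0.0]
contact_force: [0.1, 0.9, -0.3]
finger_gap: 0.0306
```

```bash
python3 - <<'E'
from h import *
print(heading())
plan((.5097,-.1035,.0105,103.2))
E
```

```text
(np.float64(103.14154815164214), array([ 0.51053798, -0.10442912,  0.05206786]))
t [ 0.005 -0.003  0.166] r [ 0.003  0.002 -0.001] rows 1.0
--
```

carry_out(
  deltas=[
    {"fingers": -1,"tx": 0.003,"ty": -0.003,"tz": 0.1,"rx": 0,"ry": 0,"rz": 0},
    {"fingers": -1,"tx": 0.003,"ty": -0.003,"tz": 0.162,"rx": 0,"ry": 0,"rz": 0},
    {"fingers": -1,"tx": 0.003,"ty": -0.003,"tz": 0.162,"rx": 0,"ry": 0,"rz": 0},
    {"fingers": -1,"tx": 0.003,"ty": -0.003,"tz": 0.162,"rx": 0,"ry": 0,"rz": 0},
    {"fingers": -1,"tx": 0.003,"ty": -0.003,"tz": 0.162,"rx": 0,"ry": 0,"rz": 0},
  ],
)

```text
clock: 5.55
position: [0.5122, -0.1045, 0.0137]
tool_rot: [0.005, 0.621, 0.784, 0.001]
contact_force: [4.1, 1.0, 15.8]
finger_gap: 0.0307
```

carry_out(
  deltas=[
    {"fingers": -0.1,"tx": 0,"ty": 0,"tz": 0,"rx": 0,"ry": 0,"rz": 0},
    {"fingers": -0.1,"tx": 0,"ty": 0,"tz": 0,"rx": 0,"ry": 0,"rz": 0},
    {"fingers": -0.1,"tx": 0,"ty": 0,"tz": 0,"rx": 0,"ry": 0,"rz": 0},
    {"fingers": -0.1,"tx": 0,"ty": 0,"tz": -0.08,"rx": 0,"ry": 0,"rz": 0},
    {"fingers": -0.1,"tx": 0,"ty": 0,"tz": -0.22,"rx": 0,"ry": 0,"rz": 0},
    {"fingers": -1,"tx": 0,"ty": 0,"tz": -0.32,"rx": 0,"ry": 0,"rz": 0},
    {"fingers": -1,"tx": 0,"ty": 0,"tz": -0.32,"rx": 0,"ry": 0,"rz": 0},
    {"fingers": -1,"tx": 0,"ty": 0,"tz": -0.32,"rx": 0,"ry": 0,"rz": 0},
  ],
)

```text
clock: 6.22
position: [0.5091, -0.1029, 0.0905]
tool_rot: [0.001, 0.621, 0.784, 0.0]
contact_force: [-0.3, -0.8, -0.6]
finger_gap: 0.0024
```

```bash
python3 - <<'E'
from h import *
read_camera("top")
print(heading(),sensors.sense()["joint_positions"].round(2))
T=toolT(); im=read_camera("wrist"); np.save("w3.npy",im); np.save("w3T.npy",T); save("w3.png",im)
c=np.array([.5024,-.1052]); n=np.array([.9736,.2284])
plan((*(c-.0245*n),.085,193.2),(*(c-.0245*n),.008,193.2),(*(c-.003*n),.008,193.2))
E
```

```text
(np.float64(103.19878980456241), array([ 0.50839324, -0.10255757,  0.08921283])) [-0.43  0.46  1.69 -0.    0.99 -0.66]
t [-0.004 -0.078  0.009] r [-0.    -0.001 -0.955] rows 8.0
t [ 0.036 -0.026  0.005] r [-0.    -0.001 -0.545] rows 4.6
--
t [ 0.    -0.     0.308] r [-0. -0. -0.] rows 1.8
--
t [-0.086  0.    -0.   ] r [ 0.  0. -0.] rows 0.5
--
```

View pics/w3.png

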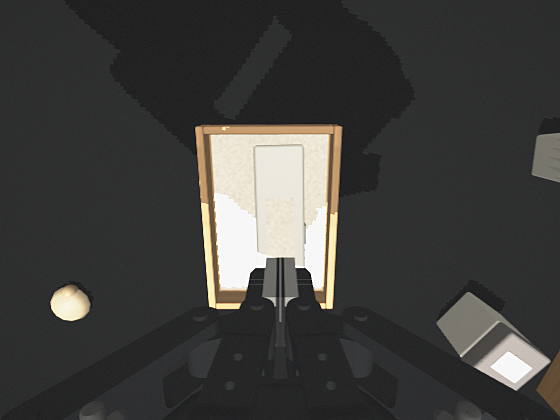

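```bash
python3 - <<'E'
from h import *
T=np.load("w3T.npy"); C=cam("wrist",T)
c=np.array([.5024,-.1052]); a=np.radians(103.2); u=np.array([np.cos(a),np.sin(a)]); n=np.array([u[1],-u[0]])
def tr(uv,z): P=ray(C,uv,z)[:,:2]-c; return (np.c_[P@u,P@n]*1000).round(1)
print("box",tr([(255,146),(303,146),(256,250),(305,250)],.032).tolist())
print("outer",tr([(196,127),(341,126),(211,308),(333,306)],.022).tolist())
E
```

```text
box [[56.0, -8.6], [56.0, 20.5], [-12.7, -9.6], [-12.7, 23.2]]
outer [[66.7, -46.0], [67.2, 44.7], [-64.3, -45.0], [-62.7, 46.0]]
```

carry_out(
  deltas=[
    {"fingers": -1,"tx": -0.004,"ty": -0.078,"tz": 0.009,"rx": 0,"ry": 0,"rz": -0.955},
    {"fingers": -1,"tx": -0.004,"ty": -0.078,"tz": 0.009,"rx": 0,"ry": 0,"rz": -0.955},
    {"fingers": -1,"tx": -0.004,"ty": -0.078,"tz": 0.009,"rx": 0,"ry": 0,"rz": -0.955},
    {"fingers": -1,"tx": -0.004,"ty": -0.078,"tz": 0.009,"rx": 0,"ry": 0,"rz": -0.955},
    {"fingers": -1,"tx": -0.004,"ty": -0.078,"tz": 0.009,"rx": 0,"ry": 0,"rz": -0.955},
    {"fingers": -1,"tx": -0.004,"ty": -0.078,"tz": 0.009,"rx": 0,"ry": 0,"rz": -0.955},
    {"fingers": -1,"tx": -0.004,"ty": -0.078,"tz": 0.009,"rx": 0,"ry": 0,"rz": -0.955},
    {"fingers": -1,"tx": -0.004,"ty": -0.078,"tz": 0.009,"rx": 0,"ry": 0,"rz": -0.955},
  ],
)

```text
clock: 6.98
position: [0.4892, -0.1077, 0.0857]
tool_rot: [-0.001, 0.166, 0.986, 0.0]
contact_force: [0.2, -0.6, 0.3]
finger_gap: 0.0005
```

carry_out(
  deltas=[
    {"fingers": -1,"tx": 0.036,"ty": -0.026,"tz": 0.005,"rx": 0,"ry": 0,"rz": -0.545},
    {"fingers": -1,"tx": 0.036,"ty": -0.026,"tz": 0.005,"rx": 0,"ry": 0,"rz": -0.545},
    {"fingers": -1,"tx": 0.036,"ty": -0.026,"tz": 0.005,"rx": 0,"ry": 0,"rz": -0.545},
    {"fingers": -1,"tx": 0.036,"ty": -0.026,"tz": 0.005,"rx": 0,"ry": 0,"rz": -0.545},
    {"fingers": -1,"tx": 0.036,"ty": -0.026,"tz": 0.005,"rx": 0,"ry": 0,"rz": -0.545},
    {"fingers": -1,"tx": 0.036,"ty": -0.026,"tz": 0.005,"rx": 0,"ry": 0,"rz": -0.545},
    {"fingers": -1,"tx": 0.036,"ty": -0.026,"tz": 0.005,"rx": 0,"ry": 0,"rz": -0.545},
  ],
)

```text
clock: 7.57
position: [0.4787, -0.1109, 0.0849]
tool_rot: [-0.001, -0.114, 0.994, 0.001]
contact_force: [-0.4, -0.0, -0.9]
finger_gap: -0.0001
```

```bash
python3 - <<'E'
from h import *
print(heading())
c=np.array([.5022,-.1042]); n=np.array([.9736,.2284])
plan((*(c-.025*n),.010,193.2),(*(c-.003*n),.010,193.2))
E
```

```text
(np.float64(-166.93873505411676), array([ 0.47873285, -0.11089533,  0.08489081]))
t [0.002 0.004 0.3  ] r [ 0.001 -0.001 -0.002] rows 1.8
--
t [-0.088  0.    -0.   ] r [-0.  0.  0.] rows 0.5
--
```

carry_out(
  deltas=[
    {"fingers": -1,"tx": 0.002,"ty": 0.004,"tz": 0.15,"rx": 0,"ry": 0,"rz": 0},
    {"fingers": -1,"tx": 0.002,"ty": 0.004,"tz": 0.3,"rx": 0,"ry": 0,"rz": 0},
    {"fingers": -1,"tx": 0.002,"ty": 0.004,"tz": 0.3,"rx": 0,"ry": 0,"rz": 0},
    {"fingers": -1,"tx": 0.002,"ty": 0.004,"tz": 0.3,"rx": 0,"ry": 0,"rz": 0},
    {"fingers": -1,"tx": -0.015,"ty": 0.004,"tz": 0.3,"rx": 0,"ry": 0,"rz": 0},
    {"fingers": -1,"tx": -0.03,"ty": 0.004,"tz": 0.3,"rx": 0,"ry": 0,"rz": 0},
    {"fingers": -1,"tx": -0.045,"ty": 0.004,"tz": 0.3,"rx": 0,"ry": 0,"rz": 0},
    {"fingers": -1,"tx": -0.06,"ty": 0.004,"tz": 0.3,"rx": 0,"ry": 0,"rz": 0},
  ],
)

```text
clock: 8.23
position: [0.4943, -0.1067, 0.0116]
tool_rot: [0.0, -0.115, 0.993, -0.0]
contact_force: [-0.5, -0.7, 0.3]
finger_gap: -0.0
```

carry_out(
  deltas=[
    {"fingers": -1,"tx": -0.013,"ty": 0,"tz": 0,"rx": 0,"ry": 0,"rz": 0},
    {"fingers": -1,"tx": -0.026,"ty": 0,"tz": 0,"rx": 0,"ry": 0,"rz": 0},
    {"fingers": -1,"tx": -0.026,"ty": 0,"tz": 0,"rx": 0,"ry": 0,"rz": 0},
  ],
)

```text
clock: 8.48
position: [0.4997, -0.1052, 0.0109]
tool_rot: [-0.001, -0.115, 0.993, 0.0]
contact_force: [-4.3, -2.2, 3.1]
finger_gap: 0.0002
```

```bash
python3 - <<'E'
from h import *
C=cam("top"); 
for uv in [(218,300),(222,300)]: print(ray(C,np.array([uv])/1.42,.05).round(3))
print(heading())
c=np.array([.51,.243])   # rough
a=np.radians(197); x=np.array([np.cos(a),np.sin(a)])
p=c+.115*x
plan((*heading()[1][:2],.17,193.2),(*p,.18,197,40))
E
```

```text
[[0.507 0.264 0.05 ]]
[[0.507 0.256 0.05 ]]
(np.float64(-166.76127144981143), array([ 0.49973071, -0.10517457,  0.01092524]))
t [ 0.001  0.    -0.636] r [ 0.    -0.002  0.001] rows 3.8
--
t [ 0.077  1.    -0.03 ] r [-0.017 -0.506 -0.046] rows 6.0
t [ 0.003  0.317 -0.011] r [-0.005 -0.16  -0.015] rows 1.9
--
```

carry_out(
  deltas=[
    {"fingers": -1,"tx": -0.008,"ty": 0,"tz": 0,"rx": 0,"ry": 0,"rz": 0},
    {"fingers": -1,"tx": -0.008,"ty": 0,"tz": 0,"rx": 0,"ry": 0,"rz": 0},
    {"fingers": -1,"tx": 0.01,"ty": 0,"tz": -0.1,"rx": 0,"ry": 0,"rz": 0},
    {"fingers": -1,"tx": 0.01,"ty": 0,"tz": -0.636,"rx": 0,"ry": 0,"rz": 0},
    {"fingers": -1,"tx": 0.01,"ty": 0,"tz": -0.636,"rx": 0,"ry": 0,"rz": 0},
    {"fingers": -1,"tx": 0.01,"ty": 0,"tz": -0.636,"rx": 0,"ry": 0,"rz": 0},
    {"fingers": -1,"tx": 0.01,"ty": 0,"tz": -0.636,"rx": 0,"ry": 0,"rz": 0},
    {"fingers": -1,"tx": 0.01,"ty": 0,"tz": -0.636,"rx": 0,"ry": 0,"rz": 0},
  ],
)

```text
clock: 9.15
position: [0.4989, -0.1062, 0.173]
tool_rot: [0.003, -0.115, 0.993, -0.002]
contact_force: [-0.3, 0.1, -0.3]
finger_gap: -0.0002
```

```bash
python3 - <<'E'
from h import *
print(heading())
a=np.radians(197); x=np.array([np.cos(a),np.sin(a)])
plan((*(np.array([.507,.256])+.13*x),.17,197,45))
E
```

```text
(np.float64(-166.7867331945482), array([ 0.49893492, -0.10618728,  0.17298507]))
t [0.114 1.    0.004] r [-0.021 -0.544 -0.043] rows 6.0
t [ 0.023  0.37  -0.009] r [-0.008 -0.201 -0.016] rows 2.2
--
```

carry_out(
  deltas=[
    {"fingers": 0.4,"tx": 0.114,"ty": 1,"tz": 0.004,"rx": -0.021,"ry": -0.544,"rz": -0.043},
    {"fingers": 0.4,"tx": 0.114,"ty": 1,"tz": 0.004,"rx": -0.021,"ry": -0.544,"rz": -0.043},
    {"fingers": 0.4,"tx": 0.114,"ty": 1,"tz": 0.004,"rx": -0.021,"ry": -0.544,"rz": -0.043},
    {"fingers": 0.4,"tx": 0.114,"ty": 1,"tz": 0.004,"rx": -0.021,"ry": -0.544,"rz": -0.043},
    {"fingers": 0.4,"tx": 0.114,"ty": 1,"tz": 0.004,"rx": -0.021,"ry": -0.544,"rz": -0.043},
    {"fingers": 0.4,"tx": 0.114,"ty": 1,"tz": 0.004,"rx": -0.021,"ry": -0.544,"rz": -0.043},
    {"fingers": 0.4,"tx": 0.114,"ty": 1,"tz": 0.004,"rx": -0.021,"ry": -0.544,"rz": -0.043},
  ],
)

```text
clock: 9.73
position: [0.4084, 0.1356, 0.1667]
tool_rot: [0.276, -0.134, 0.951, 0.045]
contact_force: [0.4, -0.8, 0.0]
finger_gap: 0.0596
```

carry_out(
  deltas=[
    {"fingers": 0.4,"tx": 0.023,"ty": 0.37,"tz": -0.009,"rx": -0.008,"ry": -0.201,"rz": -0.016},
    {"fingers": 0.4,"tx": 0.023,"ty": 0.37,"tz": -0.009,"rx": -0.008,"ry": -0.201,"rz": -0.016},
    {"fingers": 0.4,"tx": 0.023,"ty": 0.37,"tz": -0.009,"rx": -0.008,"ry": -0.201,"rz": -0.016},
    {"fingers": 0.4,"tx": 0.023,"ty": 0.37,"tz": -0.009,"rx": -0.008,"ry": -0.201,"rz": -0.016},
    {"fingers": 0.4,"tx": 0.023,"ty": 0.37,"tz": -0.009,"rx": -0.008,"ry": -0.201,"rz": -0.016},
  ],
)

```text
clock: 10.15
position: [0.3808, 0.2187, 0.1674]
tool_rot: [0.375, -0.138, 0.915, 0.058]
contact_force: [-0.9, 0.3, 0.5]
finger_gap: 0.0598
```

```bash
python3 - <<'E'
from h import *
read_camera("top")
T=toolT(); print(T.round(3).tolist(),sensors.sense()["joint_positions"].round(2)); im=read_camera("wrist"); np.save("w4.npy",im); np.save("w4T.npy",T); save("w4.png",im)
print(proj(cam("wrist",T),[(.507,.256,.074),(.507,.256,.018)]))
E
```

```text
[[-0.681, -0.295, 0.671, 0.382], [-0.208, 0.956, 0.209, 0.218], [-0.703, 0.002, -0.712, 0.168], [0.0, 0.0, 0.0, 1.0]] [ 0.21 -0.08  2.36  0.65  0.1  -2.27]
[[279.53563054 219.44589599]
 [279.45506884 172.02182995]]
```

View pics/w4.png

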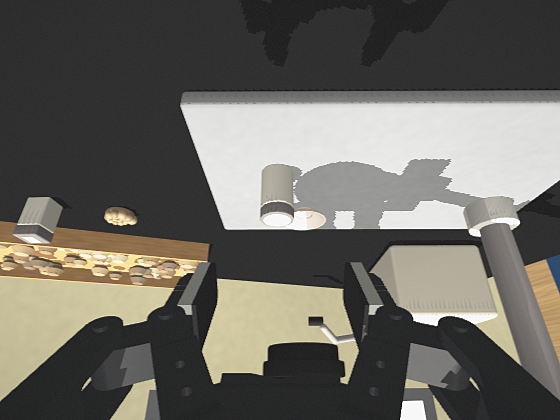

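```bash
python3 - <<'E'
from h import *
from scipy.optimize import least_squares, fsolve
D=[(.313,1.498,.182,.492,.231,0),(.4845,1.3332,.43697,-.39859,.19945,0),(.46,1.69,.5084,-.10256,.0892,0),(-.08,2.36,.382,.218,.168,45)]
def f(p,q2,q3): L1,L2,h=p[:3]; return L1*np.sin(q2)+L2*np.sin(q2+q3), h+L1*np.cos(q2)+L2*np.cos(q2+q3)
def res(p):
    o=[]
    for q2,q3,x,y,z,l in D:
        r,zz=f(p,q2,q3); l=np.radians(l)
        R_=np.sqrt(x*x+y*y-p[4]**2)
        o+=[r+p[3]*np.sin(l)-R_, zz-p[3]*np.cos(l)-z]
    return o
s=least_squares(res,[.43,.4,.2,.2,.116]); p=s.x; print(p.round(3),np.abs(s.fun).max())
for lean in (30,35,40,45):
  for x,y,z in [(.5,.255,.052),(.46,.24,.1),(.493,-.12,.04),(.493,-.12,.1)]:
    l=np.radians(lean); R_=np.sqrt(x*x+y*y-p[4]**2)
    q=fsolve(lambda q:(f(p,*q)[0]-(R_-p[3]*np.sin(l)),f(p,*q)[1]-(z+p[3]*np.cos(l))),[.2,1.9]); print(lean,x,z,q.round(2),"q5",(np.pi-l-q.sum()).round(2))
T=np.load("w4T.npy");C=cam("wrist",T)
# lid top ellipse centre
im=np.load("w4.npy"); print(im[205:232:3,277].tolist())
print(ray(C,[(277.5,217)],.074),ray(C,[(276.5,185)],.046))
E
```

```text
[ 0.447  0.392  0.155  0.253 -0.   ] 0.007897110625132653
30 0.5 0.052 [0.4  2.02] q5 0.2
30 0.46 0.1 [0.24 2.09] q5 0.29
30 0.493 0.04 [0.34 2.17] q5 0.11
30 0.493 0.1 [0.22 2.11] q5 0.28
35 0.5 0.052 [0.4  2.07] q5 0.06
35 0.46 0.1 [0.23 2.15] q5 0.16
35 0.493 0.04 [0.34 2.23] q5 -0.03
35 0.493 0.1 [0.21 2.17] q5 0.15
40 0.5 0.052 [0.4  2.13] q5 -0.08
40 0.46 0.1 [0.22 2.2 ] q5 0.02
40 0.493 0.04 [0.35 2.28] q5 -0.18
40 0.493 0.1 [0.2  2.23] q5 0.01
45 0.5 0.052 [0.41 2.18] q5 -0.23
45 0.46 0.1 [0.23 2.26] q5 -0.13
45 0.493 0.04 [0.36 2.33] q5 -0.34
45 0.493 0.1 [0.21 2.29] q5 -0.14
[[102, 100, 97], [106, 102, 98], [147, 141, 136], [252, 253, 249], [247, 247, 247], [247, 247, 247], [247, 247, 247], [235, 231, 223], [132, 131, 130]]
[[0.50250263 0.2525683  0.074     ]] [[0.49010911 0.24778987 0.046     ]]
```

The wrist view is upside-down. The canister lid top is at about (277.5,219.5) px, which agrees with the top view at roughly (.506,.255). Joint 5 is near its limit with the camera on the underside, so I'll re-approach from the scope's corner with the camera up.

```bash
python3 - <<'E'
from h import *
C=cam("wrist",np.load("w4T.npy")); g=ray(C,[(277.5,219.5)],.074)[0]; print(g)
plan((.40,.12,.22,130),(.4675,.172,.14,65,-55))
E
```

```text
[0.50769196 0.25412902 0.074     ]
t [-0.083 -0.286 -0.131] r [0.316 0.474 0.766] rows 8.0
t [-0.085 -0.075 -0.048] r [0.12  0.18  0.291] rows 3.0
--
t [-0.01   0.235  0.22 ] r [-0.357  0.56   0.686] rows 8.0
t [-0.011  0.065  0.13 ] r [-0.161  0.253  0.31 ] rows 3.6
--
```

carry_out(
  deltas=[
    {"fingers": 0.4,"tx": -0.083,"ty": -0.286,"tz": -0.131,"rx": 0.316,"ry": 0.474,"rz": 0.766},
    {"fingers": 0.4,"tx": -0.083,"ty": -0.286,"tz": -0.131,"rx": 0.316,"ry": 0.474,"rz": 0.766},
    {"fingers": 0.4,"tx": -0.083,"ty": -0.286,"tz": -0.131,"rx": 0.316,"ry": 0.474,"rz": 0.766},
    {"fingers": 0.4,"tx": -0.083,"ty": -0.286,"tz": -0.131,"rx": 0.316,"ry": 0.474,"rz": 0.766},
    {"fingers": 0.4,"tx": -0.083,"ty": -0.286,"tz": -0.131,"rx": 0.316,"ry": 0.474,"rz": 0.766},
    {"fingers": 0.4,"tx": -0.083,"ty": -0.286,"tz": -0.131,"rx": 0.316,"ry": 0.474,"rz": 0.766},
    {"fingers": 0.4,"tx": -0.083,"ty": -0.286,"tz": -0.131,"rx": 0.316,"ry": 0.474,"rz": 0.766},
    {"fingers": 0.4,"tx": -0.083,"ty": -0.286,"tz": -0.131,"rx": 0.316,"ry": 0.474,"rz": 0.766},
  ],
)

```text
clock: 10.92
position: [0.3949, 0.1461, 0.2062]
tool_rot: [0.144, 0.233, 0.961, 0.024]
contact_force: [0.4, -0.4, 0.3]
finger_gap: 0.0597
```

carry_out(
  deltas=[
    {"fingers": 0.4,"tx": -0.085,"ty": -0.075,"tz": -0.048,"rx": 0.12,"ry": 0.18,"rz": 0.291},
    {"fingers": 0.4,"tx": -0.085,"ty": -0.075,"tz": -0.048,"rx": 0.12,"ry": 0.18,"rz": 0.291},
    {"fingers": 0.4,"tx": -0.085,"ty": -0.075,"tz": -0.048,"rx": 0.12,"ry": 0.18,"rz": 0.291},
    {"fingers": 0.4,"tx": -0.085,"ty": -0.075,"tz": -0.048,"rx": 0.12,"ry": 0.18,"rz": 0.291},
    {"fingers": 0.4,"tx": -0.085,"ty": -0.075,"tz": -0.048,"rx": 0.12,"ry": 0.18,"rz": 0.291},
    {"fingers": 0.4,"tx": -0.085,"ty": -0.075,"tz": -0.048,"rx": 0.12,"ry": 0.18,"rz": 0.291},
  ],
)

```text
clock: 11.42
position: [0.4006, 0.1208, 0.2206]
tool_rot: [0.035, 0.377, 0.925, 0.008]
contact_force: [0.4, -0.4, 0.5]
finger_gap: 0.0596
```

```bash
python3 - <<'E'
from h import *
print(toolT().round(3).tolist(),sensors.sense()["joint_positions"].round(2))
plan((.4675,.172,.14,65,-55))
E
```

```text
[[-0.713, 0.698, 0.071, 0.401], [0.699, 0.715, -0.012, 0.121], [-0.059, 0.041, -0.997, 0.221], [0.0, 0.0, 0.0, 1.0]] [ 0.02  0.05  1.85 -0.01  1.17 -0.77]
t [-0.019  0.208  0.219] r [-0.325  0.531  0.724] rows 8.0
t [-0.014  0.073  0.146] r [-0.176  0.287  0.392] rows 4.3
--
```

carry_out(
  deltas=[
    {"fingers": 0.4,"tx": -0.019,"ty": 0.208,"tz": 0.219,"rx": -0.325,"ry": 0.531,"rz": 0.724},
    {"fingers": 0.4,"tx": -0.019,"ty": 0.208,"tz": 0.219,"rx": -0.325,"ry": 0.531,"rz": 0.724},
    {"fingers": 0.4,"tx": -0.019,"ty": 0.208,"tz": 0.219,"rx": -0.325,"ry": 0.531,"rz": 0.724},
    {"fingers": 0.4,"tx": -0.019,"ty": 0.208,"tz": 0.219,"rx": -0.325,"ry": 0.531,"rz": 0.724},
    {"fingers": 0.4,"tx": -0.019,"ty": 0.208,"tz": 0.219,"rx": -0.325,"ry": 0.531,"rz": 0.724},
    {"fingers": 0.4,"tx": -0.019,"ty": 0.208,"tz": 0.219,"rx": -0.325,"ry": 0.531,"rz": 0.724},
    {"fingers": 0.4,"tx": -0.019,"ty": 0.208,"tz": 0.219,"rx": -0.325,"ry": 0.531,"rz": 0.724},
    {"fingers": 0.4,"tx": -0.019,"ty": 0.208,"tz": 0.219,"rx": -0.325,"ry": 0.531,"rz": 0.724},
  ],
)

```text
clock: 12.08
position: [0.4443, 0.1542, 0.169]
tool_rot: [-0.157, 0.661, 0.681, 0.273]
contact_force: [0.6, 0.0, 0.4]
finger_gap: 0.0595
```

carry_out(
  deltas=[
    {"fingers": 0.4,"tx": -0.014,"ty": 0.073,"tz": 0.146,"rx": -0.176,"ry": 0.287,"rz": 0.392},
    {"fingers": 0.4,"tx": -0.014,"ty": 0.073,"tz": 0.146,"rx": -0.176,"ry": 0.287,"rz": 0.392},
    {"fingers": 0.4,"tx": -0.014,"ty": 0.073,"tz": 0.146,"rx": -0.176,"ry": 0.287,"rz": 0.392},
    {"fingers": 0.4,"tx": -0.014,"ty": 0.073,"tz": 0.146,"rx": -0.176,"ry": 0.287,"rz": 0.392},
    {"fingers": 0.4,"tx": -0.014,"ty": 0.073,"tz": 0.146,"rx": -0.176,"ry": 0.287,"rz": 0.392},
    {"fingers": 0.4,"tx": -0.014,"ty": 0.073,"tz": 0.146,"rx": -0.176,"ry": 0.287,"rz": 0.392},
    {"fingers": 0.4,"tx": -0.014,"ty": 0.073,"tz": 0.146,"rx": -0.176,"ry": 0.287,"rz": 0.392},
  ],
)

```text
clock: 12.67
position: [0.4676, 0.1722, 0.1403]
tool_rot: [-0.247, 0.749, 0.477, 0.389]
contact_force: [0.1, 0.2, 1.8]
finger_gap: 0.0595
```

```bash
python3 - <<'E'
from h import *
read_camera("top")
T=toolT(); print(T.round(3).tolist(),sensors.sense()["joint_positions"].round(2)); im=read_camera("wrist"); np.save("w5.npy",im); np.save("w5T.npy",T)
C=cam("wrist",T); q=proj(C,[(.507,.2545,.074)])[0]
im=im.copy(); cv2.circle(im,tuple(int(v) for v in q),2,(255,0,0),-1); save("w5.png",im)
print(q); plan((.4675+.001,.172,.128,65,-55))
E
```

```text
[[0.242, 0.906, 0.348, 0.468], [0.522, -0.424, 0.74, 0.172], [0.818, 0.002, -0.575, 0.141], [0.0, 0.0, 0.0, 1.0]] [-0.36  0.32  2.13  1.2   1.06 -0.76]
[279.9170202  210.31384195]
t [-0.042  0.002  0.029] r [0.002 0.001 0.001] rows 0.3
--
```

View pics/w5.png

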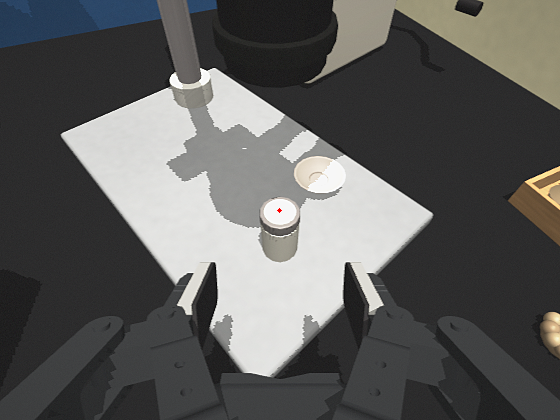

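carry_out(
  deltas=[
    {"fingers": 0.4,"tx": -0.042,"ty": 0.002,"tz": 0.029,"rx": 0,"ry": 0,"rz": 0},
    {"fingers": 0.4,"tx": -0.042,"ty": 0.002,"tz": 0.15,"rx": 0,"ry": 0,"rz": 0},
    {"fingers": 0.4,"tx": -0.042,"ty": 0.002,"tz": 0.27,"rx": 0,"ry": 0,"rz": 0},
    {"fingers": 0.4,"tx": -0.042,"ty": 0.002,"tz": 0.38,"rx": 0,"ry": 0,"rz": 0},
    {"fingers": 0.4,"tx": -0.042,"ty": 0.002,"tz": 0.48,"rx": 0,"ry": 0,"rz": 0},
    {"fingers": 0.4,"tx": -0.042,"ty": 0.002,"tz": 0.549,"rx": 0,"ry": 0,"rz": 0},
    {"fingers": 0.4,"tx": -0.042,"ty": 0.002,"tz": 0.549,"rx": 0,"ry": 0,"rz": 0},
    {"fingers": 0.4,"tx": -0.042,"ty": 0.002,"tz": 0.549,"rx": 0,"ry": 0,"rz": 0},
  ],
)

```text
clock: 13.43
position: [0.5133, 0.269, 0.0531]
tool_rot: [-0.248, 0.748, 0.477, 0.389]
contact_force: [-0.7, 0.1, 0.4]
finger_gap: 0.0596
```

carry_out(
  deltas=[
    {"fingers": -1,"tx": 0,"ty": 0,"tz": 0,"rx": 0,"ry": 0,"rz": 0},
    {"fingers": -1,"tx": 0,"ty": 0,"tz": 0,"rx": 0,"ry": 0,"rz": 0},
    {"fingers": -1,"tx": 0,"ty": 0,"tz": 0,"rx": 0,"ry": 0,"rz": 0},
    {"fingers": -1,"tx": 0,"ty": 0,"tz": 0,"rx": 0,"ry": 0,"rz": 0},
    {"fingers": -1,"tx": 0,"ty": 0,"tz": 0,"rx": 0,"ry": 0,"rz": 0},
  ],
)

```text
clock: 13.85
position: [0.5141, 0.268, 0.0539]
tool_rot: [-0.247, 0.749, 0.475, 0.39]
contact_force: [-1.8, -3.3, 7.0]
finger_gap: 0.0329
```

```bash
python3 - <<'E'
from h import *
T=toolT(); p=T[:3,3]; print(p, sensors.sense()["contact_force"],sensors.sense()["finger_gap"])
b=-np.array([np.cos(np.radians(65)),np.sin(np.radians(65)),0])
plan((*(p+[0,0,.012]),65,-55),(*(p+[0,0,.02]+.12*b),65,-55))
E
```

```text
[0.51407954 0.26798074 0.05388785] [-1.79692138 -3.31811829  7.00744485] 0.03291696300976123
t [ 0.039  0.    -0.027] r [ 0.003 -0.001 -0.001] rows 0.3
--
t [-0.249 -0.    -0.412] r [ 0. -0.  0.] rows 2.9
--
```

carry_out(
  deltas=[
    {"fingers": -1,"tx": 0.039,"ty": 0,"tz": -0.027,"rx": 0,"ry": 0,"rz": 0},
    {"fingers": -1,"tx": 0.039,"ty": 0,"tz": -0.027,"rx": 0,"ry": 0,"rz": 0},
    {"fingers": -1,"tx": -0.05,"ty": 0,"tz": -0.17,"rx": 0,"ry": 0,"rz": 0},
    {"fingers": -1,"tx": -0.13,"ty": 0,"tz": -0.3,"rx": 0,"ry": 0,"rz": 0},
    {"fingers": -1,"tx": -0.21,"ty": 0,"tz": -0.439,"rx": 0,"ry": 0,"rz": 0},
    {"fingers": -1,"tx": -0.21,"ty": 0,"tz": -0.439,"rx": 0,"ry": 0,"rz": 0},
    {"fingers": -1,"tx": -0.21,"ty": 0,"tz": -0.439,"rx": 0,"ry": 0,"rz": 0},
    {"fingers": -1,"tx": -0.21,"ty": 0,"tz": -0.439,"rx": 0,"ry": 0,"rz": 0},
  ],
)

```text
clock: 14.52
position: [0.4628, 0.1598, 0.0729]
tool_rot: [-0.247, 0.749, 0.475, 0.39]
contact_force: [0.1, -0.0, -0.3]
finger_gap: 0.0331
```

```bash
python3 - <<'E'
from h import *
print(heading(),sensors.sense()["finger_gap"],sensors.sense()["contact_force"])
plan((.4919,-.0635,.12,13.2,-55),(.4919,-.0635,.042,13.2,-55))
T=toolT(); im=read_camera("wrist"); np.save("w6.npy",im); save("w6.png",im)
E
```

```text
(np.float64(64.77396628561279), array([0.46279244, 0.15982322, 0.072919  ])) 0.03306099939962673 [ 0.08692086 -0.01567467 -0.31200643]
t [-0.281  0.486 -0.729] r [-0.704  0.     0.493] rows 7.2
--
t [-0.256 -0.     0.179] r [-0. -0.  0.] rows 1.9
--
```

View pics/w6.png

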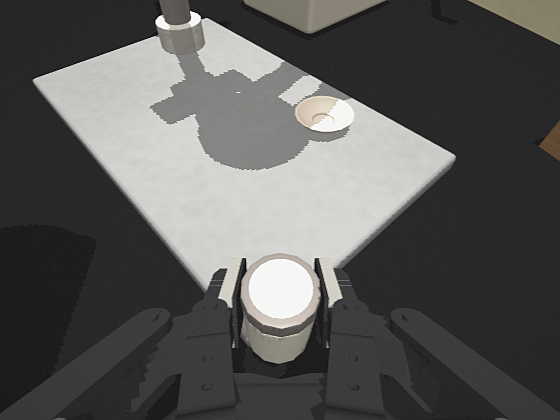

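carry_out(
  deltas=[
    {"fingers": -1,"tx": -0.281,"ty": 0.486,"tz": -0.729,"rx": -0.704,"ry": 0,"rz": 0.493},
    {"fingers": -1,"tx": -0.281,"ty": 0.486,"tz": -0.729,"rx": -0.704,"ry": 0,"rz": 0.493},
    {"fingers": -1,"tx": -0.281,"ty": 0.486,"tz": -0.729,"rx": -0.704,"ry": 0,"rz": 0.493},
    {"fingers": -1,"tx": -0.281,"ty": 0.486,"tz": -0.729,"rx": -0.704,"ry": 0,"rz": 0.493},
    {"fingers": -1,"tx": -0.281,"ty": 0.486,"tz": -0.729,"rx": -0.704,"ry": 0,"rz": 0.493},
    {"fingers": -1,"tx": -0.281,"ty": 0.486,"tz": -0.729,"rx": -0.704,"ry": 0,"rz": 0.493},
    {"fingers": -1,"tx": -0.281,"ty": 0.486,"tz": -0.729,"rx": -0.704,"ry": 0,"rz": 0.493},
    {"fingers": -1,"tx": -0.281,"ty": 0.486,"tz": -0.729,"rx": -0.704,"ry": 0,"rz": 0.493},
  ],
)

```text
clock: 15.23
position: [0.4913, -0.0619, 0.1197]
tool_rot: [-0.053, 0.882, 0.1, 0.458]
contact_force: [-0.4, 0.5, -1.1]
finger_gap: 0.0324
```

```bash
python3 - <<'E'
from h import *
read_camera("top");read_camera("top");read_camera("top")
T=toolT();print(T.round(3).tolist(),sensors.sense()["joint_positions"].round(2))
plan((.4919,-.0635,.12,13.2,-55),(.4919,-.0635,.0415,13.2,-55))
im=read_camera("wrist"); np.save("w7.npy",im); np.save("w7T.npy",T); save("w7.png",im)
E
```

```text
[[0.558, 0.233, 0.796, 0.492], [0.134, -0.972, 0.191, -0.062], [0.819, -0.0, -0.574, 0.12], [0.0, 0.0, 0.0, 1.0]] [-0.75  0.26  2.33  1.69  0.76 -0.88]
t [-0.001  0.006 -0.002] r [-0.004  0.     0.003] rows 0.0
--
t [-0.257 -0.     0.18 ] r [-0. -0. -0.] rows 1.9
--
```

View pics/w7.png

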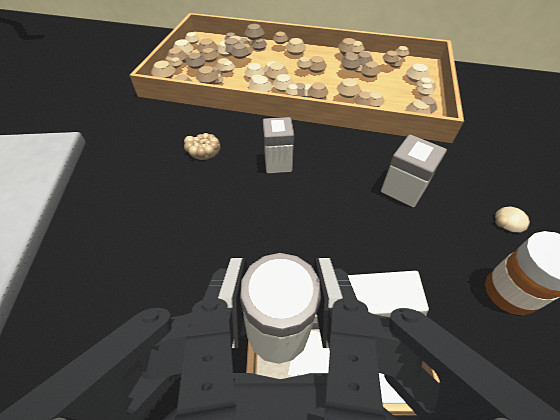

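carry_out(
  deltas=[
    {"fingers": -1,"tx": -0.1,"ty": 0.005,"tz": 0.07,"rx": 0,"ry": 0,"rz": 0},
    {"fingers": -1,"tx": -0.2,"ty": 0.005,"tz": 0.138,"rx": 0,"ry": 0,"rz": 0},
    {"fingers": -1,"tx": -0.24,"ty": 0.005,"tz": 0.166,"rx": 0,"ry": 0,"rz": 0},
    {"fingers": -1,"tx": -0.258,"ty": 0.005,"tz": 0.178,"rx": 0,"ry": 0,"rz": 0},
    {"fingers": -1,"tx": -0.258,"ty": 0.005,"tz": 0.178,"rx": 0,"ry": 0,"rz": 0},
    {"fingers": -1,"tx": -0.258,"ty": 0.005,"tz": 0.178,"rx": 0,"ry": 0,"rz": 0},
    {"fingers": -1,"tx": -0.258,"ty": 0.005,"tz": 0.178,"rx": 0,"ry": 0,"rz": 0},
  ],
)

```text
clock: 16.02
position: [0.492, -0.0649, 0.0422]
tool_rot: [-0.053, 0.881, 0.103, 0.459]
contact_force: [-0.3, 0.6, -1.2]
finger_gap: 0.0326
```

carry_out(
  deltas=[
    {"fingers": -1,"tx": -0.006,"ty": -0.006,"tz": 0.004,"rx": 0,"ry": 0,"rz": 0},
    {"fingers": -1,"tx": -0.01,"ty": -0.006,"tz": 0.007,"rx": 0,"ry": 0,"rz": 0},
    {"fingers": -1,"tx": -0.01,"ty": -0.006,"tz": 0.007,"rx": 0,"ry": 0,"rz": 0},
    {"fingers": -1,"tx": -0.01,"ty": -0.006,"tz": 0.007,"rx": 0,"ry": 0,"rz": 0},
  ],
)

```text
clock: 16.35
position: [0.4918, -0.0632, 0.0398]
tool_rot: [-0.053, 0.88, 0.103, 0.46]
contact_force: [-5.2, 1.0, 10.3]
finger_gap: 0.0326
```

Contact (10 N up). I'll release gently and retreat.

carry_out(
  deltas=[
    {"fingers": 0.05,"tx": 0.002,"ty": 0,"tz": 0,"rx": 0,"ry": 0,"rz": 0},
    {"fingers": 0.05,"tx": 0.002,"ty": 0,"tz": 0,"rx": 0,"ry": 0,"rz": 0},
    {"fingers": 0.05,"tx": 0.002,"ty": 0,"tz": 0,"rx": 0,"ry": 0,"rz": 0},
    {"fingers": 0.05,"tx": 0.002,"ty": 0,"tz": -0.08,"rx": 0,"ry": 0,"rz": 0},
    {"fingers": 0.05,"tx": 0.002,"ty": 0,"tz": -0.24,"rx": 0,"ry": 0,"rz": 0},
    {"fingers": 0.05,"tx": 0.002,"ty": 0,"tz": -0.4,"rx": 0,"ry": 0,"rz": 0},
    {"fingers": 0.05,"tx": 0.002,"ty": 0,"tz": -0.48,"rx": 0,"ry": 0,"rz": 0},
    {"fingers": 0.05,"tx": 0.002,"ty": 0,"tz": -0.48,"rx": 0,"ry": 0,"rz": 0},
  ],
)

```text
clock: 17.02
position: [0.3946, -0.0872, 0.1092]
tool_rot: [-0.051, 0.881, 0.101, 0.459]
contact_force: [0.6, 0.3, -0.4]
finger_gap: 0.0447
```

```bash
python3 - <<'E'
from h import *
T=np.load("w7T.npy"); C=cam("wrist",T)
print("med lid corners", ray(C,[(421.5,151.5)],.0545).round(4))
T=toolT();print(T[:3,3]); im=read_camera("wrist"); np.save("w8.npy",im); np.save("w8T.npy",T); save("w8.png",im)
plan((.60,-.16,.2,60))
E
```

```text
med lid corners [[ 0.6806 -0.1555  0.0545]]
[ 0.39458631 -0.08716732  0.10918949]
t [0.578 0.378 0.314] r [ 0.304 -0.695 -0.579] rows 8.0
t [ 0.065  0.163 -0.05 ] r [ 0.073 -0.167 -0.139] rows 1.9
--
```

View pics/w8.png

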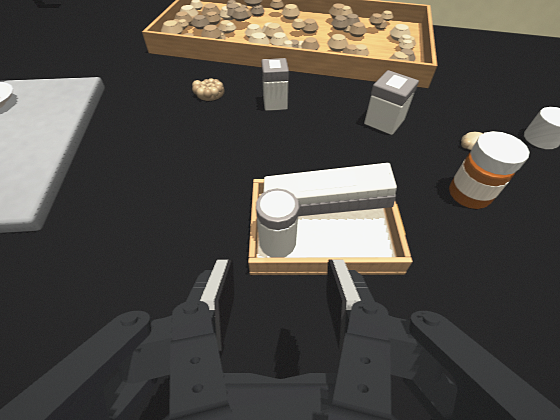

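```bash
python3 - <<'E'
from h import *
plan((.48,-.11,.21,35,-15),(.672,-.15,.2,67))
T=np.load("w8T.npy"); C=cam("wrist",T)
c=np.array([.5022,-.1042]); a=np.radians(103.2); u=np.array([np.cos(a),np.sin(a)]); n=np.array([u[1],-u[0]])
def tr(uv,z): P=ray(C,uv,z)[:,:2]-c; return (np.c_[P@u,P@n]*1000).round(1).tolist()
print("slide near top corners",tr([(302,206),(396,193)],.032),"far",tr([(264,178),(389,165)],.032))
print("can top",tr([(277.5,206)],.06)); print("tray outer",tr([(248,262),(411,259),(258,178)],.022),"med",ray(C,[(397,82)],.054),"jar",ray(C,[(499,150)],.064))
E
```

```text
t [0.509 0.166 0.02 ] r [ 0.217 -0.658 -0.304] rows 6.3
--
t [0.509 0.572 0.178] r [ 0.07  -0.243 -0.53 ] rows 4.9
--
slide near top corners [[20.8, 3.7], [-64.6, 18.6]] far [[54.8, 37.1], [-65.7, 54.4]]
can top [[42.1, -18.5]]
tray outer [[65.9, -45.8], [-66.1, -43.2], [61.3, 46.6]] med [[ 0.68196167 -0.15575168  0.054     ]] jar [[ 0.57533806 -0.24052921  0.064     ]]
```

carry_out(
  deltas=[
    {"fingers": 0.05,"tx": 0.509,"ty": 0.166,"tz": 0.02,"rx": 0.217,"ry": -0.658,"rz": -0.304},
    {"fingers": 0.05,"tx": 0.509,"ty": 0.166,"tz": 0.02,"rx": 0.217,"ry": -0.658,"rz": -0.304},
    {"fingers": 0.05,"tx": 0.509,"ty": 0.166,"tz": 0.02,"rx": 0.217,"ry": -0.658,"rz": -0.304},
    {"fingers": 0.05,"tx": 0.509,"ty": 0.166,"tz": 0.02,"rx": 0.217,"ry": -0.658,"rz": -0.304},
    {"fingers": 0.05,"tx": 0.509,"ty": 0.166,"tz": 0.02,"rx": 0.217,"ry": -0.658,"rz": -0.304},
    {"fingers": 0.05,"tx": 0.509,"ty": 0.166,"tz": 0.02,"rx": 0.217,"ry": -0.658,"rz": -0.304},
    {"fingers": 0.05,"tx": 0.509,"ty": 0.166,"tz": 0.02,"rx": 0.217,"ry": -0.658,"rz": -0.304},
    {"fingers": 0.05,"tx": 0.509,"ty": 0.166,"tz": 0.02,"rx": 0.217,"ry": -0.658,"rz": -0.304},
  ],
)

```text
clock: 17.73
position: [0.4825, -0.1078, 0.21]
tool_rot: [-0.044, 0.944, 0.289, 0.151]
contact_force: [-1.0, -0.2, -1.0]
finger_gap: 0.0448
```

```bash
python3 - <<'E'
from h import *
read_camera("top")
T=toolT();print(heading()); im=read_camera("wrist"); np.save("w9.npy",im); np.save("w9T.npy",T)
s=read_camera("scene"); np.save("s9.npy",s)
a=np.load("w8.npy")[155:285,235:425]; C=cam("wrist",T)
c=proj(C,[(.5022,-.1042,.02)])[0]; print(c)
b=cv2.resize(im,(400,300))
k=proj(cam("scene"),[(.5022,-.1042,.02)])[0].astype(int); print(k)
d=s[k[1]-40:k[1]+40,k[0]-55:k[0]+55]
t=proj(cam("top"),[(.5022,-.1042,.02)])[0].astype(int); tp=read_camera("top"); np.save("t9.npy",tp); e=tp[t[1]-40:t[1]+40,t[0]-55:t[0]+55]
R4=lambda q:cv2.resize(q,(400,290),interpolation=cv2.INTER_CUBIC)
save("cmp.png",np.vstack([np.hstack([R4(a),R4(im)]),np.hstack([R4(d),R4(e)])]))
E
```

```text
(np.float64(34.31720144688029), array([ 0.48328177, -0.10762736,  0.21017623]))
[285.82277145 224.28825913]
[261 202]
```

View pics/cmp.png

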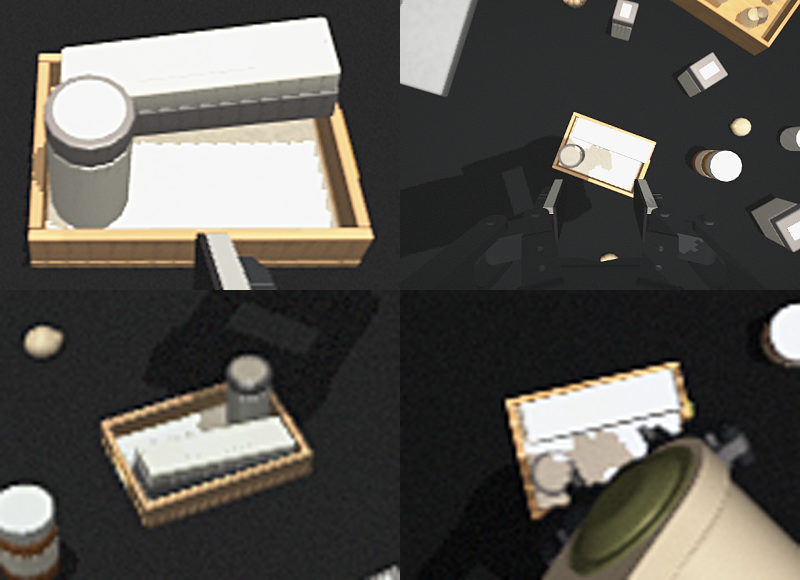

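The slide box's -u end has landed on the tray's end wall: that end is raised in w8, and 15.8 N was felt at release. I'll nudge it +u so that end drops in.

```bash
python3 - <<'E'
from h import *
c=np.array([.5022,-.1042]); a=np.radians(103.2); u=np.array([np.cos(a),np.sin(a)]); n=np.array([u[1],-u[0]])
C=cam("wrist",np.load("w8T.npy"))
def tr(uv,z): P=ray(C,uv,z)[:,:2]-c; return (np.c_[P@u,P@n]*1000).round(1).tolist()
for z in(.032,.042,.048,.05): print(z,tr([(396,193),(389,165),(264,178)],z))
t=lambda uu,nn:c+uu*u+nn*n
plan((*t(-.100,.018),.10,13.2),(*t(-.100,.018),.031,13.2))
E
```

```text
0.032 [[-64.4, 17.6], [-65.5, 53.2], [54.9, 36.0]]
0.042 [[-59.6, 8.9], [-60.7, 43.0], [54.3, 26.6]]
0.048 [[-56.8, 3.8], [-57.8, 36.9], [53.9, 20.9]]
0.05 [[-55.8, 2.1], [-56.8, 34.8], [53.8, 19.0]]
t [-0.134  0.439  0.41 ] r [-0.056 -0.305  0.341] rows 3.9
--
t [0.    0.    0.276] r [-0. -0.  0.] rows 1.7
--
```

carry_out(
  deltas=[
    {"fingers": -1,"tx": -0.134,"ty": 0.439,"tz": 0.41,"rx": -0.056,"ry": -0.305,"rz": 0.341},
    {"fingers": -1,"tx": -0.134,"ty": 0.439,"tz": 0.41,"rx": -0.056,"ry": -0.305,"rz": 0.341},
    {"fingers": -1,"tx": -0.134,"ty": 0.439,"tz": 0.41,"rx": -0.056,"ry": -0.305,"rz": 0.341},
    {"fingers": -1,"tx": -0.134,"ty": 0.439,"tz": 0.41,"rx": -0.056,"ry": -0.305,"rz": 0.341},
    {"fingers": -1,"tx": -0.134,"ty": 0.439,"tz": 0.41,"rx": -0.056,"ry": -0.305,"rz": 0.341},
    {"fingers": -1,"tx": -0.134,"ty": 0.439,"tz": 0.41,"rx": -0.056,"ry": -0.305,"rz": 0.341},
    {"fingers": -1,"tx": -0.134,"ty": 0.439,"tz": 0.41,"rx": -0.056,"ry": -0.305,"rz": 0.341},
  ],
)

```text
clock: 18.52
position: [0.5412, -0.1993, 0.1015]
tool_rot: [0.001, 0.993, 0.114, -0.0]
contact_force: [0.0, 0.3, -0.4]
finger_gap: -0.0
```

```bash
python3 - <<'E'
from h import *
c=np.array([.5022,-.1042]); a=np.radians(103.2); u=np.array([np.cos(a),np.sin(a)]); n=np.array([u[1],-u[0]])
t=lambda uu,nn:c+uu*u+nn*n
print(heading(),sensors.sense()["joint_positions"].round(2))
plan((*t(-.095,.02),.031,13.2))
E
```

```text
(np.float64(13.079204259784413), array([ 0.54117691, -0.19929364,  0.10148426])) [-0.56  0.55  1.5  -0.    1.09  0.79]
t [ 0.015 -0.026  0.282] r [ 0.001  0.    -0.002] rows 1.7
--
```

carry_out(
  deltas=[
    {"fingers": -1,"tx": 0.015,"ty": -0.026,"tz": 0.15,"rx": 0,"ry": 0,"rz": 0},
    {"fingers": -1,"tx": 0.015,"ty": -0.026,"tz": 0.282,"rx": 0,"ry": 0,"rz": 0},
    {"fingers": -1,"tx": 0.015,"ty": -0.026,"tz": 0.282,"rx": 0,"ry": 0,"rz": 0},
    {"fingers": -1,"tx": 0.015,"ty": -0.026,"tz": 0.282,"rx": 0,"ry": 0,"rz": 0},
    {"fingers": -1,"tx": 0.015,"ty": -0.06,"tz": 0.282,"rx": 0,"ry": 0,"rz": 0},
    {"fingers": -1,"tx": 0.015,"ty": -0.085,"tz": 0.282,"rx": 0,"ry": 0,"rz": 0},
    {"fingers": -1,"tx": 0.015,"ty": -0.106,"tz": 0.282,"rx": 0,"ry": 0,"rz": 0},
    {"fingers": -1,"tx": 0.015,"ty": -0.106,"tz": 0.282,"rx": 0,"ry": 0,"rz": 0},
  ],
)

```text
clock: 19.18
position: [0.5396, -0.1723, 0.0323]
tool_rot: [0.002, 0.993, 0.114, -0.0]
contact_force: [-0.7, -0.4, -0.3]
finger_gap: -0.0
```

carry_out(
  deltas=[
    {"fingers": -1,"tx": 0,"ty": -0.008,"tz": 0,"rx": 0,"ry": 0,"rz": 0},
    {"fingers": -1,"tx": 0,"ty": -0.016,"tz": 0,"rx": 0,"ry": 0,"rz": 0},
    {"fingers": -1,"tx": 0,"ty": -0.016,"tz": 0,"rx": 0,"ry": 0,"rz": 0},
  ],
)

```text
clock: 19.43
position: [0.5386, -0.1694, 0.0311]
tool_rot: [0.002, 0.993, 0.114, -0.001]
contact_force: [-0.8, 0.9, -0.0]
finger_gap: -0.0
```

```bash
cat > trk.py <<'E'
from h import *
c=np.array([.5022,-.1042]); a=np.radians(103.2); u=np.array([np.cos(a),np.sin(a)]); n=np.array([u[1],-u[0]])
t=lambda uu,nn:c+uu*u+nn*n
def where():
    p=heading()[1]; return ((p[:2]-c)@u*1000).round(1),((p[:2]-c)@n*1000).round(1),(p[2]*1000).round(1)
E
python3 -c "
from trk import *
print(where(),sensors.sense()['contact_force'])"
```

```text
(np.float64(-71.7), np.float64(20.5), np.float64(31.1)) [-0.79614398  0.90569961 -0.04879264]
```

carry_out(
  deltas=[
    {"fingers": -1,"tx": 0,"ty": -0.008,"tz": 0,"rx": 0,"ry": 0,"rz": 0},
    {"fingers": -1,"tx": 0,"ty": -0.016,"tz": 0,"rx": 0,"ry": 0,"rz": 0},
    {"fingers": -1,"tx": 0,"ty": -0.016,"tz": 0,"rx": 0,"ry": 0,"rz": 0},
  ],
)

```text
clock: 19.68
position: [0.5374, -0.1653, 0.0308]
tool_rot: [0.002, 0.994, 0.114, -0.001]
contact_force: [0.2, 0.9, -0.4]
finger_gap: -0.0001
```

carry_out(
  deltas=[
    {"fingers": -1,"tx": 0,"ty": -0.008,"tz": 0,"rx": 0,"ry": 0,"rz": 0},
    {"fingers": -1,"tx": 0,"ty": -0.012,"tz": 0,"rx": 0,"ry": 0,"rz": 0},
    {"fingers": -1,"tx": 0,"ty": -0.012,"tz": 0,"rx": 0,"ry": 0,"rz": 0},
  ],
)

```text
clock: 19.93
position: [0.5369, -0.1625, 0.0309]
tool_rot: [0.002, 0.993, 0.114, -0.001]
contact_force: [0.2, -0.2, 0.0]
finger_gap: -0.0001
```

```bash
python3 -c "
from trk import *
print(where(),sensors.sense()['contact_force'])
im=read_camera('wrist'); np.save('w10.npy',im); T=toolT(); np.save('w10T.npy',T)
C=cam('wrist',T); print(proj(C,[(*t(-.058,.025),.032),(*t(.058,.025),.032)]))"
```

```text
(np.float64(-64.6), np.float64(20.4), np.float64(30.9)) [ 0.21053559 -0.24461223  0.01141557]
[[264.99425255 265.92798524]
 [ 23.97292989 266.93329675]]
```

```bash
python3 -c "
from trk import *
s=read_camera('scene'); d=s[165:255,200:320]; t_=read_camera('top'); k=proj(cam('top'),[(.5022,-.1042,.02)])[0].astype(int); e=t_[k[1]-45:k[1]+45,k[0]-60:k[0]+60]
w=np.load('w10.npy')
R4=lambda q,h=300:cv2.resize(q,(400,h),interpolation=cv2.INTER_CUBIC)
o=np.load('w9.npy'); 
C=cam('wrist',np.load('w9T.npy')); m=proj(C,[(.5022,-.1042,.02)])[0].astype(int); o=o[m[1]-70:m[1]+50,m[0]-80:m[0]+80]
save('cmp2.png',np.vstack([np.hstack([R4(d),R4(e)]),np.hstack([R4(w),R4(o)])]))"
```

```text
(no output)
```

View pics/cmp2.png

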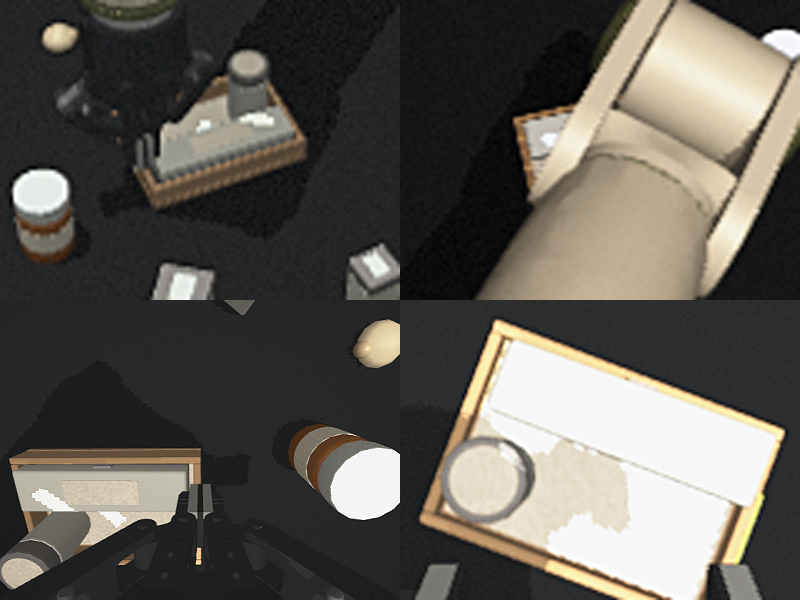

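```bash
python3 -c "
from trk import *
w=np.load('w10.npy').astype(int); C=cam('wrist',np.load('w10T.npy'))
def tr(uv,z):
    P=ray(C,uv,z)[:,:2]-c; return (np.c_[P@u,P@n]*1000).round(1).tolist()
for x in (40,110,180,225,250): print(x,[(y,w[y,x].tolist()) for y in range(206,306,4)])
print([(x,w[250,x].tolist()) for x in range(8,30,2)],[(x,w[250,x].tolist()) for x in range(250,290,2)])
print(tr([(17,237),(262,231),(262,294)],.032))
"
```

```text
40 [(206, [25, 28, 28]), (210, [154, 121, 87]), (214, [94, 76, 57]), (218, [96, 78, 57]), (222, [149, 118, 85]), (226, [156, 123, 86]), (230, [57, 58, 59]), (234, [109, 107, 97]), (238, [111, 108, 99]), (242, [178, 175, 160]), (246, [187, 181, 167]), (250, [187, 184, 168]), (254, [186, 183, 168]), (258, [186, 182, 168]), (262, [186, 181, 166]), (266, [187, 182, 168]), (270, [185, 181, 166]), (274, [187, 183, 168]), (278, [186, 181, 167]), (282, [186, 180, 166]), (286, [186, 181, 167]), (290, [183, 180, 166]), (294, [184, 182, 167]), (298, [150, 118, 84]), (302, [160, 125, 89])]
110 [(206, [22, 26, 26]), (210, [175, 138, 98]), (214, [95, 77, 56]), (218, [100, 80, 60]), (222, [160, 125, 90]), (226, [161, 126, 91]), (230, [84, 81, 81]), (234, [108, 106, 97]), (238, [109, 107, 98]), (242, [184, 180, 165]), (246, [192, 188, 172]), (250, [191, 187, 172]), (254, [213, 200, 177]), (258, [211, 198, 176]), (262, [205, 192, 172]), (266, [213, 200, 177]), (270, [215, 204, 180]), (274, [212, 199, 176]), (278, [208, 195, 174]), (282, [212, 200, 178]), (286, [204, 193, 172]), (290, [189, 185, 170])
[... 1850 characters left out ...]
]), (12, [26, 26, 26]), (14, [29, 29, 28]), (16, [30, 31, 33]), (18, [12, 12, 13]), (20, [188, 182, 168]), (22, [186, 183, 168]), (24, [186, 182, 168]), (26, [187, 183, 168]), (28, [186, 183, 167])] [(250, [197, 194, 178]), (252, [196, 193, 177]), (254, [198, 193, 178]), (256, [201, 196, 180]), (258, [180, 175, 161]), (260, [143, 140, 128]), (262, [89, 86, 82]), (264, [69, 64, 62]), (266, [224, 212, 188]), (268, [213, 201, 179]), (270, [184, 164, 138]), (272, [147, 114, 80]), (274, [169, 134, 94]), (276, [170, 132, 95]), (278, [169, 133, 95]), (280, [148, 116, 84]), (282, [12, 18, 23]), (284, [26, 27, 26]), (286, [31, 31, 29]), (288, [28, 31, 30])]
[[57.5, 40.5], [-56.9, 43.0], [-56.3, 9.6]]
```

The slide box now reads flat: its top edges are uniform at rows 240/296 and the floor is visible at both ends. It sits against the far wall. Next is the medium box.

```bash
python3 -c "
from trk import *
p=heading()[1]
plan((*(p[:2]-.01*u),.12,13.2),(.678,-.155,.2,67))"
```

```text
t [-0.001  0.041 -0.356] r [ 0.004  0.002 -0.002] rows 2.1
--
t [ 0.556  0.059 -0.32 ] r [-0.    -0.    -0.897] rows 7.5
--
```

carry_out(
  deltas=[
    {"fingers": -1,"tx": 0,"ty": 0.041,"tz": -0.05,"rx": 0,"ry": 0,"rz": 0},
    {"fingers": -1,"tx": 0,"ty": 0.041,"tz": -0.2,"rx": 0,"ry": 0,"rz": 0},
    {"fingers": -1,"tx": 0,"ty": 0.041,"tz": -0.356,"rx": 0,"ry": 0,"rz": 0},
    {"fingers": -1,"tx": 0,"ty": 0.041,"tz": -0.356,"rx": 0,"ry": 0,"rz": 0},
  ],
)

```text
clock: 20.42
position: [0.5422, -0.1739, 0.127]
tool_rot: [0.005, 0.993, 0.114, 0.004]
contact_force: [0.0, 0.2, 1.1]
finger_gap: -0.0001
```

carry_out(
  deltas=[
    {"fingers": 0.6,"tx": 0.556,"ty": 0.059,"tz": -0.32,"rx": 0,"ry": 0,"rz": -0.897},
    {"fingers": 0.6,"tx": 0.556,"ty": 0.059,"tz": -0.32,"rx": 0,"ry": 0,"rz": -0.897},
    {"fingers": 0.6,"tx": 0.556,"ty": 0.059,"tz": -0.32,"rx": 0,"ry": 0,"rz": -0.897},
    {"fingers": 0.6,"tx": 0.556,"ty": 0.059,"tz": -0.32,"rx": 0,"ry": 0,"rz": -0.897},
    {"fingers": 0.6,"tx": 0.556,"ty": 0.059,"tz": -0.32,"rx": 0,"ry": 0,"rz": -0.897},
    {"fingers": 0.6,"tx": 0.556,"ty": 0.059,"tz": -0.32,"rx": 0,"ry": 0,"rz": -0.897},
    {"fingers": 0.6,"tx": 0.556,"ty": 0.059,"tz": -0.32,"rx": 0,"ry": 0,"rz": -0.897},
    {"fingers": 0.6,"tx": 0.556,"ty": 0.059,"tz": -0.32,"rx": 0,"ry": 0,"rz": -0.897},
  ],
)

```text
clock: 21.08
position: [0.6784, -0.1549, 0.1992]
tool_rot: [0.001, 0.833, 0.554, -0.002]
contact_force: [-0.3, 0.8, -0.2]
finger_gap: 0.068
```

```bash
python3 - <<'E'
from trk import *
read_camera("top");read_camera("top")
T=toolT(); print(heading(),sensors.sense()["joint_positions"].round(2)); im=read_camera("wrist"); np.save("w11.npy",im); np.save("w11T.npy",T); save("w11.png",im)
C=cam("wrist",T); p=proj(C,[(.681,-.1555,.054)])[0]; print(p)
hs=cv2.cvtColor(im,cv2.COLOR_RGB2GRAY)
x,y=p.astype(int)
# white lid label + whole blob near prediction
for lo in (60,90,120,150,180,210,235):
    m=((hs>lo)*255).astype(np.uint8); m[300:]=0
    cs,_=cv2.findContours(m,cv2.RETR_EXTERNAL,cv2.CHAIN_APPROX_NONE)
    for k in cs:
        if 100<cv2.contourArea(k)<20000 and np.linalg.norm(k[:,0].mean(0)-p)<40:
            P=ray(C,k[:,0],.054)[:,:2]*1000; r_=cv2.minAreaRect(P.astype(np.float32)); print(lo,np.round(r_[0],1),np.round(r_[1],1),round(r_[2],1),k[:,0].min(0),k[:,0].max(0))
print(hs[y,x-60:x+60:3])
print(hs[max(y-60,0):y+60:3,x])
E
```

```text
(np.float64(66.91129972986286), array([ 0.67826009, -0.15495271,  0.19935498])) [-0.39  0.73  0.92 -0.    1.48  0.01]
[282.48303685 195.06700548]
60 [ 681.7 -150.1] [46.7 39. ] 67.3 [259 164] [302 214]
90 [ 680.  -153.8] [37.6 38.9] 68.1 [260 173] [302 213]
90 [ 689.4 -131.1] [ 5.4 33. ] 66.9 [262 164] [299 170]
120 [ 679.8 -154.2] [35.8 38.1] 66.9 [260 175] [302 213]
150 [ 680.  -154.3] [35.8 37.1] 66.9 [261 175] [301 213]
180 [ 678.9 -156.7] [31.3 36.7] 68.0 [261 180] [301 213]
210 [ 678.4 -157.6] [27.5 35.6] 68.6 [262 183] [300 213]
235 [ 680.2 -153.6] [16.  23.7] 66.9 [268 185] [294 202]
[ 40  39  44  39  40  40  40  41  40  41  38  41  36 200 228 217 246 245
 245 245 245 245 245 245 233 221 225  24  40  37  38  40  40  42  41  39
  42  37  38  39]
[ 31  29  29  28  30  24  34  29  30  32 117 108  58 108 120 120 119 155
 246 245 245 245 246 216 217 214 198  36  38  42  41  42  39  38  44  43
  41  40  42  41]
```

```bash
python3 -c "
from trk import *
plan((.680,-.1542,.06,67),(.680,-.1542,.033,67))"
```

```text
t [0.008 0.005 0.558] r [ 0.     0.004 -0.004] rows 3.3
--
t [0.    0.    0.108] r [-0. -0.  0.] rows 0.6
--
```

carry_out(
  deltas=[
    {"fingers": 0.6,"tx": 0.007,"ty": 0.006,"tz": 0.558,"rx": 0,"ry": 0,"rz": 0},
    {"fingers": 0.6,"tx": 0.007,"ty": 0.006,"tz": 0.558,"rx": 0,"ry": 0,"rz": 0},
    {"fingers": 0.6,"tx": 0.007,"ty": 0.006,"tz": 0.558,"rx": 0,"ry": 0,"rz": 0},
    {"fingers": 0.6,"tx": 0.007,"ty": 0.006,"tz": 0.668,"rx": 0,"ry": 0,"rz": 0},
    {"fingers": 0.6,"tx": 0.007,"ty": 0.006,"tz": 0.668,"rx": 0,"ry": 0,"rz": 0},
    {"fingers": -1,"tx": 0.007,"ty": 0.006,"tz": 0.668,"rx": 0,"ry": 0,"rz": 0},
    {"fingers": -1,"tx": 0.007,"ty": 0.006,"tz": 0.668,"rx": 0,"ry": 0,"rz": 0},
    {"fingers": -1,"tx": 0.007,"ty": 0.006,"tz": 0.668,"rx": 0,"ry": 0,"rz": 0},
  ],
)

```text
clock: 21.9
position: [0.6819, -0.1553, 0.0369]
tool_rot: [0.004, 0.835, 0.551, 0.0]
contact_force: [-0.2, 0.6, 0.2]
finger_gap: 0.0377
```

carry_out(
  deltas=[
    {"fingers": -1,"tx": 0,"ty": 0,"tz": 0,"rx": 0,"ry": 0,"rz": 0},
    {"fingers": -1,"tx": 0,"ty": 0,"tz": 0,"rx": 0,"ry": 0,"rz": 0},
    {"fingers": -1,"tx": 0,"ty": 0,"tz": -0.1,"rx": 0,"ry": 0,"rz": 0},
    {"fingers": -1,"tx": 0,"ty": 0,"tz": -0.36,"rx": 0,"ry": 0,"rz": 0},
    {"fingers": -1,"tx": 0,"ty": 0,"tz": -0.36,"rx": 0,"ry": 0,"rz": 0},
    {"fingers": -1,"tx": 0,"ty": 0,"tz": -0.36,"rx": 0,"ry": 0,"rz": 0},
    {"fingers": -1,"tx": 0,"ty": 0,"tz": -0.36,"rx": 0,"ry": 0,"rz": 0},
  ],
)

```text
clock: 22.48
position: [0.6811, -0.1546, 0.1259]
tool_rot: [0.004, 0.835, 0.551, -0.0]
contact_force: [0.7, 0.5, -1.2]
finger_gap: 0.0378
```

```bash
python3 -c "
from trk import *
print(heading(),sensors.sense()['contact_force'])
plan((*t(-.040,-.018),.13,103.2),(*t(-.040,-.018),.038,103.2))"
```

```text
(np.float64(66.86957998834393), array([ 0.6810946 , -0.15455252,  0.12594361])) [ 0.68540858  0.45940352 -1.19428774]
t [-0.267 -0.7   -0.019] r [ 0.004  0.006 -0.605] rows 5.1
--
t [ 0.    -0.     0.368] r [-0. -0.  0.] rows 2.2
--
```

carry_out(
  deltas=[
    {"fingers": -1,"tx": -0.267,"ty": -0.7,"tz": -0.02,"rx": 0,"ry": 0,"rz": -0.605},
    {"fingers": -1,"tx": -0.267,"ty": -0.7,"tz": -0.02,"rx": 0,"ry": 0,"rz": -0.605},
    {"fingers": -1,"tx": -0.267,"ty": -0.7,"tz": -0.02,"rx": 0,"ry": 0,"rz": -0.605},
    {"fingers": -1,"tx": -0.267,"ty": -0.7,"tz": -0.02,"rx": 0,"ry": 0,"rz": -0.605},
    {"fingers": -1,"tx": -0.267,"ty": -0.7,"tz": -0.02,"rx": 0,"ry": 0,"rz": -0.605},
    {"fingers": -1,"tx": -0.267,"ty": -0.7,"tz": -0.02,"rx": 0,"ry": 0,"rz": -0.605},
    {"fingers": -1,"tx": -0.267,"ty": -0.7,"tz": -0.02,"rx": 0,"ry": 0,"rz": -0.605},
    {"fingers": -1,"tx": -0.267,"ty": -0.7,"tz": -0.02,"rx": 0,"ry": 0,"rz": -0.605},
  ],
)

```text
clock: 23.15
position: [0.4936, -0.1471, 0.1278]
tool_rot: [0.001, 0.622, 0.783, -0.002]
contact_force: [-0.2, -0.3, -0.7]
finger_gap: 0.0378
```

```bash
python3 - <<'E'
from trk import *
read_camera("top");read_camera("top")
T=toolT();print(where(),heading()[0]); im=read_camera("wrist"); np.save("w12.npy",im); np.save("w12T.npy",T); save("w12.png",im)
C=cam("wrist",T)
g=cv2.cvtColor(im,cv2.COLOR_RGB2GRAY)
# box lid in gripper: print row/col profile around projected lid centre (box origin at TCP-ish)
p=proj(C,[T[:3,3]+[0,0,.021]])[0]; print("lid c",p)
x,y=p.astype(int)
print([(i,int(g[i,x])) for i in range(y-90,min(y+60,420),5)])
plan((*t(-.040,-.018),.06,103.2),(*t(-.040,-.018),.038,103.2))
E
```

```text
(np.float64(-39.7), np.float64(-18.0), np.float64(127.6)) 103.12267116778997
lid c [279.97662237 295.94950148]
[(205, 250), (210, 247), (215, 123), (220, 132), (225, 131), (230, 132), (235, 133), (240, 70), (245, 81), (250, 101), (255, 135), (260, 134), (265, 134), (270, 133), (275, 127), (280, 232), (285, 228), (290, 232), (295, 234), (300, 231), (305, 231), (310, 129), (315, 133), (320, 132), (325, 130), (330, 49), (335, 48), (340, 49), (345, 48), (350, 47)]
t [-0.001  0.001  0.27 ] r [-0.002  0.003 -0.001] rows 1.6
--
t [ 0.    -0.     0.088] r [ 0.  0. -0.] rows 0.5
--
```

```bash
python3 - <<'E'
from trk import *
T=np.load("w12T.npy"); C=cam("wrist",T); g=cv2.cvtColor(np.load("w12.npy"),cv2.COLOR_RGB2GRAY)
print([(i,int(g[i,270])) for i in range(236,262,2)],[(i,int(g[i,270])) for i in range(300,336,2)])
for z in (.019,.021,.023):
    P=ray(C,[(280,252),(280,327)],T[2,3]+z); print(z,((np.linalg.inv(T)@np.c_[P,np.ones(2)].T)[0]*1000).round(1))
# tray edges: -u end wall seen? project expected outer/inner corners
print(proj(C,[(*t(-.066,-.046),.022),(*t(-.066,.046),.022),(*t(.066,-.046),.022),(*t(.066,.046),.022)]).round(0))
E
```

```text
[(236, 133), (238, 147), (240, 111), (242, 76), (244, 80), (246, 80), (248, 83), (250, 98), (252, 123), (254, 130), (256, 135), (258, 136), (260, 136)] [(300, 232), (302, 228), (304, 231), (306, 233), (308, 161), (310, 129), (312, 132), (314, 131), (316, 130), (318, 130), (320, 132), (322, 133), (324, 129), (326, 134), (328, 44), (330, 49), (332, 51), (334, 48)]
0.019 [ 19.6 -17.3]
0.021 [ 20.5 -15.8]
0.023 [ 21.4 -14.3]
[[246. 239.]
 [358. 239.]
 [240.  64.]
 [371.  64.]]
```

View pics/w12.png

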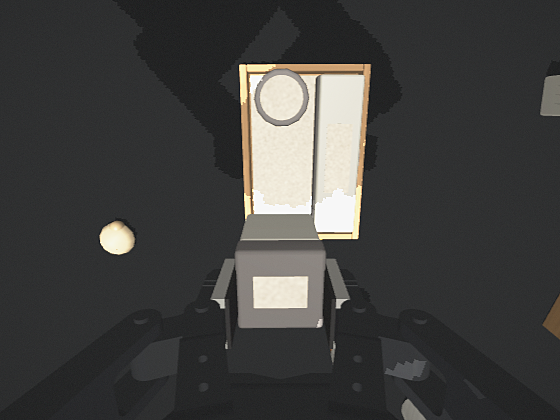

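carry_out(
  deltas=[
    {"fingers": -1,"tx": -0.01,"ty": 0,"tz": 0.13,"rx": 0,"ry": 0,"rz": 0},
    {"fingers": -1,"tx": -0.01,"ty": 0,"tz": 0.27,"rx": 0,"ry": 0,"rz": 0},
    {"fingers": -1,"tx": -0.01,"ty": 0,"tz": 0.27,"rx": 0,"ry": 0,"rz": 0},
    {"fingers": -1,"tx": -0.01,"ty": 0,"tz": 0.27,"rx": 0,"ry": 0,"rz": 0},
    {"fingers": -1,"tx": -0.01,"ty": 0,"tz": 0.31,"rx": 0,"ry": 0,"rz": 0},
    {"fingers": -1,"tx": -0.01,"ty": 0,"tz": 0.342,"rx": 0,"ry": 0,"rz": 0},
    {"fingers": -1,"tx": -0.01,"ty": 0,"tz": 0.342,"rx": 0,"ry": 0,"rz": 0},
    {"fingers": -1,"tx": -0.01,"ty": 0,"tz": 0.342,"rx": 0,"ry": 0,"rz": 0},
  ],
)

```text
clock: 23.97
position: [0.4955, -0.1499, 0.047]
tool_rot: [0.003, 0.621, 0.784, -0.001]
contact_force: [-11.2, 11.2, 43.6]
finger_gap: 0.0377
```

carry_out(
  deltas=[
    {"fingers": -1,"tx": 0,"ty": 0,"tz": 0.008,"rx": 0,"ry": 0,"rz": 0},
    {"fingers": -1,"tx": 0,"ty": 0,"tz": 0.014,"rx": 0,"ry": 0,"rz": 0},
    {"fingers": -1,"tx": 0,"ty": 0,"tz": 0.014,"rx": 0,"ry": 0,"rz": 0},
    {"fingers": -1,"tx": 0,"ty": 0,"tz": 0.014,"rx": 0,"ry": 0,"rz": 0},
  ],
)

```text
clock: 24.3
position: [0.4957, -0.1497, 0.0466]
tool_rot: [0.004, 0.621, 0.784, -0.001]
contact_force: [-23.3, 18.3, 80.8]
finger_gap: 0.0375
```

```bash
python3 -c "
from trk import *
print(where(),heading()[0],sensors.sense()['contact_force'])"
```

```text
(np.float64(-42.8), np.float64(-16.8), np.float64(46.6)) 103.22965776252762 [-23.33490026  18.28893529  80.77922253]
```

carry_out(
  deltas=[
    {"fingers": -1,"tx": 0,"ty": 0,"tz": -0.03,"rx": 0,"ry": 0,"rz": 0},
    {"fingers": -1,"tx": 0,"ty": 0,"tz": -0.05,"rx": 0,"ry": 0,"rz": 0},
    {"fingers": -1,"tx": 0,"ty": 0,"tz": -0.05,"rx": 0,"ry": 0,"rz": 0},
    {"fingers": -1,"tx": 0,"ty": 0,"tz": -0.05,"rx": 0,"ry": 0,"rz": 0},
  ],
)

```text
clock: 24.63
position: [0.4936, -0.1497, 0.0513]
tool_rot: [0.001, 0.621, 0.784, -0.002]
contact_force: [0.1, 0.6, -1.2]
finger_gap: 0.0378
```

```bash
python3 - <<'E'
from trk import *
print(where(),heading()[0],sensors.sense()['contact_force'])
T=toolT(); im=read_camera("wrist"); np.save("w13.npy",im); np.save("w13T.npy",T)
g=cv2.cvtColor(im,cv2.COLOR_RGB2GRAY); o=cv2.cvtColor(np.load("w12.npy"),cv2.COLOR_RGB2GRAY)
for x in (255,280,305): print(x,[(i,int(g[i,x])) for i in range(200,336,3)])
for x in (255,305): print("old",x,[(i,int(o[i,x])) for i in range(206,336,3)])
for y in (262,320): print("row",y,[(i,int(g[y,i])) for i in range(226,336,3)])
# body bottom edge
E
```

```text
(np.float64(-42.4), np.float64(-18.7), np.float64(51.3)) 103.17697322804149 [ 0.13913314  0.59190409 -1.21926157]
255 [(200, 232), (203, 229), (206, 232), (209, 233), (212, 235), (215, 228), (218, 244), (221, 119), (224, 122), (227, 122), (230, 122), (233, 121), (236, 159), (239, 74), (242, 74), (245, 111), (248, 137), (251, 144), (254, 143), (257, 143), (260, 141), (263, 142), (266, 142), (269, 142), (272, 124), (275, 236), (278, 232), (281, 232), (284, 236), (287, 233), (290, 231), (293, 228), (296, 230), (299, 232), (302, 235), (305, 235), (308, 247), (311, 133), (314, 135), (317, 135), (320, 133), (323, 132), (326, 132), (329, 132), (332, 102), (335, 50)]
280 [(200, 234), (203, 231), (206, 231), (209, 234), (212, 230), (215, 231), (218, 248), (221, 120), (224, 122), (227, 124), (230, 122), (233, 123), (236, 140), (239, 73), (242, 74), (245, 112), (248, 138), (251, 145), (254, 144), (257, 145), (260, 144), (263, 143), (266, 143), (269, 142), (272, 122), (275, 232), (278, 227), (281, 227), (284, 229), (287, 232), (290, 230), (293, 230), (296, 234), (299, 232), (302, 230), (305, 232
[... 1934 characters left out ...]
), (274, 143), (277, 141), (280, 144), (283, 145), (286, 144), (289, 144), (292, 144), (295, 145), (298, 143), (301, 145), (304, 144), (307, 145), (310, 144), (313, 143), (316, 145), (319, 146), (322, 144), (325, 131), (328, 101), (331, 109), (334, 107)]
row 320 [(226, 57), (229, 55), (232, 28), (235, 101), (238, 133), (241, 131), (244, 133), (247, 133), (250, 133), (253, 134), (256, 133), (259, 134), (262, 135), (265, 135), (268, 133), (271, 134), (274, 134), (277, 134), (280, 134), (283, 135), (286, 134), (289, 133), (292, 134), (295, 135), (298, 133), (301, 133), (304, 133), (307, 135), (310, 134), (313, 135), (316, 135), (319, 136), (322, 135), (325, 88), (328, 33), (331, 55), (334, 57)]
```

```bash
python3 - <<'E'
from h import *
from scipy.optimize import fsolve
c=get_calibration("wrist"); M=np.array(c["T_tool_cam"])
def row(x,h):   # tool point (x,0,-h)
    p=np.linalg.inv(M)@[x,0,-h,1]; return c["fy"]*p[1]/p[2]+c["cy"]
for name,(lf,bf,lb) in {"old":(245,214,328),"new":(242.5,219.5,332.5)}.items():
    # box centre cx, lid height h, pitch a ; corners
    def f(v):
        x,h,a=v; ca,sa=np.cos(a),np.sin(a)
        P=lambda dx,dz:(x+ca*dx-sa*dz,h+sa*dx+ca*dz)
        return [row(*P(.0195,0))-lf,row(*P(.0195,-.054))-bf,row(*P(-.0195,0))-lb]
    s=fsolve(f,[0,.02,0]); print(name,"cx %.1f lid %.1f pitch %.1f deg"%(s[0]*1e3,s[1]*1e3,np.degrees(s[2])),f(s))
E
```

```text
old cx 2.7 lid 19.0 pitch -4.1 deg [np.float64(-2.0895640773233026e-10), np.float64(-7.474909580196254e-11), np.float64(4.757794158649631e-11)]
new cx 5.6 lid 24.4 pitch -9.0 deg [np.float64(1.4702550288347993e-10), np.float64(1.8977175386680756e-10), np.float64(5.968558980384842e-11)]
```

The end-wall collision pitched the box about 9° in the grip, with its -u edge on the wall. I'll lift, shift +u and lower again.

carry_out(
  deltas=[
    {"fingers": -1,"tx": 0,"ty": 0,"tz": -0.06,"rx": 0,"ry": 0,"rz": 0},
    {"fingers": -1,"tx": 0.0,"ty": 0,"tz": -0.06,"rx": 0,"ry": 0,"rz": 0},
    {"fingers": -1,"tx": 0.022,"ty": 0,"tz": -0.06,"rx": 0,"ry": 0,"rz": 0},
    {"fingers": -1,"tx": 0.022,"ty": 0,"tz": -0.06,"rx": 0,"ry": 0,"rz": 0},
    {"fingers": -1,"tx": 0.022,"ty": 0,"tz": -0.06,"rx": 0,"ry": 0,"rz": 0},
    {"fingers": -1,"tx": 0.022,"ty": 0,"tz": 0,"rx": 0,"ry": 0,"rz": 0},
    {"fingers": -1,"tx": 0.022,"ty": 0,"tz": 0.04,"rx": 0,"ry": 0,"rz": 0},
    {"fingers": -1,"tx": 0.022,"ty": 0,"tz": 0.04,"rx": 0,"ry": 0,"rz": 0},
  ],
)

```text
clock: 25.35
position: [0.491, -0.1437, 0.0391]
tool_rot: [-0.001, 0.621, 0.784, -0.002]
contact_force: [-0.3, 0.9, -0.6]
finger_gap: 0.0374
```

```bash
python3 -c "
from trk import *
read_camera('top')
print(where(),sensors.sense()['contact_force'])"
```

```text
(np.float64(-36.3), np.float64(-19.5), np.float64(40.2)) [-0.19210924 -0.12576902 -0.94864244]
```

Free of the wall at z = 0.040. I'll lower another 4 mm in steps to touch the floor.

carry_out(
  deltas=[
    {"fingers": -1,"tx": 0,"ty": 0,"tz": 0.006,"rx": 0,"ry": 0,"rz": 0},
    {"fingers": -1,"tx": 0,"ty": 0,"tz": 0.012,"rx": 0,"ry": 0,"rz": 0},
    {"fingers": -1,"tx": 0,"ty": 0,"tz": 0.016,"rx": 0,"ry": 0,"rz": 0},
    {"fingers": -1,"tx": 0,"ty": 0,"tz": 0.016,"rx": 0,"ry": 0,"rz": 0},
  ],
)

```text
clock: 25.73
position: [0.4923, -0.1444, 0.0375]
tool_rot: [0.001, 0.621, 0.784, -0.002]
contact_force: [-0.4, 0.5, -0.8]
finger_gap: 0.0377
```

```bash
python3 -c "
from trk import *
read_camera('top')
print(where(),sensors.sense()['contact_force'])
im=read_camera('wrist'); g=cv2.cvtColor(im,cv2.COLOR_RGB2GRAY); print([(i,int(g[i,270])) for i in range(200,340,2)])"
```

```text
(np.float64(-36.9), np.float64(-18.8), np.float64(37.6)) [-0.76061819  0.59737601 -0.73452233]
[(200, 235), (202, 233), (204, 232), (206, 231), (208, 231), (210, 233), (212, 231), (214, 233), (216, 235), (218, 251), (220, 114), (222, 120), (224, 122), (226, 121), (228, 122), (230, 121), (232, 123), (234, 124), (236, 138), (238, 70), (240, 74), (242, 74), (244, 97), (246, 122), (248, 137), (250, 146), (252, 145), (254, 144), (256, 143), (258, 143), (260, 143), (262, 143), (264, 141), (266, 144), (268, 142), (270, 140), (272, 121), (274, 235), (276, 232), (278, 235), (280, 235), (282, 232), (284, 233), (286, 234), (288, 232), (290, 229), (292, 232), (294, 233), (296, 230), (298, 227), (300, 229), (302, 229), (304, 230), (306, 232), (308, 246), (310, 129), (312, 135), (314, 135), (316, 133), (318, 134), (320, 133), (322, 134), (324, 133), (326, 132), (328, 134), (330, 136), (332, 102), (334, 46), (336, 49), (338, 49)]
```

carry_out(
  deltas=[
    {"fingers": -1,"tx": 0,"ty": 0,"tz": 0.006,"rx": 0,"ry": 0,"rz": 0},
    {"fingers": -1,"tx": 0,"ty": 0,"tz": 0.009,"rx": 0,"ry": 0,"rz": 0},
    {"fingers": -1,"tx": 0,"ty": 0,"tz": 0.009,"rx": 0,"ry": 0,"rz": 0},
    {"fingers": 0.06,"tx": 0,"ty": 0,"tz": 0.009,"rx": 0,"ry": 0,"rz": 0},
    {"fingers": 0.06,"tx": 0,"ty": 0,"tz": 0.009,"rx": 0,"ry": 0,"rz": 0},
    {"fingers": 0.06,"tx": 0,"ty": 0,"tz": 0.009,"rx": 0,"ry": 0,"rz": 0},
    {"fingers": 0.06,"tx": 0,"ty": 0,"tz": 0.009,"rx": 0,"ry": 0,"rz": 0},
    {"fingers": 0.06,"tx": 0,"ty": 0,"tz": 0.009,"rx": 0,"ry": 0,"rz": 0},
  ],
)

```text
clock: 26.5
position: [0.4922, -0.1444, 0.0352]
tool_rot: [0.001, 0.621, 0.784, -0.002]
contact_force: [0.1, -0.0, -0.7]
finger_gap: 0.0455
```

```bash
cat > bx.py <<'E'
from trk import *
from scipy.optimize import fsolve
cal=get_calibration("wrist"); M=np.array(cal["T_tool_cam"])
def row(x,h):
    p=np.linalg.inv(M)@[x,0,-h,1]; return cal["fy"]*p[1]/p[2]+cal["cy"]
def fit(lf,bf,lb):
    def f(v):
        x,h,a_=v; ca,sa=np.cos(a_),np.sin(a_); P=lambda dx,dz:(x+ca*dx-sa*dz,h+sa*dx+ca*dz)
        return [row(*P(.0195,0))-lf,row(*P(.0195,-.054))-bf,row(*P(-.0195,0))-lb]
    s=fsolve(f,[0,.02,0]); return (s*[1e3,1e3,57.3]).round(1)
E
python3 -c "
from bx import *
print(where(),sensors.sense()['contact_force'],sensors.sense()['finger_gap'])
im=read_camera('wrist'); g=cv2.cvtColor(im,cv2.COLOR_RGB2GRAY); print([(i,int(g[i,270])) for i in range(200,340,2)])"
```

```text
(np.float64(-36.8), np.float64(-18.9), np.float64(35.2)) [ 6.25024463e-02 -1.51927251e-04 -6.56973757e-01] 0.04553748462937497
[(200, 236), (202, 234), (204, 233), (206, 233), (208, 230), (210, 232), (212, 233), (214, 231), (216, 235), (218, 250), (220, 124), (222, 129), (224, 130), (226, 132), (228, 129), (230, 131), (232, 132), (234, 131), (236, 134), (238, 132), (240, 131), (242, 132), (244, 128), (246, 183), (248, 69), (250, 78), (252, 79), (254, 81), (256, 82), (258, 92), (260, 120), (262, 127), (264, 135), (266, 135), (268, 135), (270, 133), (272, 133), (274, 131), (276, 133), (278, 133), (280, 133), (282, 132), (284, 129), (286, 247), (288, 230), (290, 232), (292, 235), (294, 231), (296, 230), (298, 232), (300, 231), (302, 232), (304, 232), (306, 227), (308, 222), (310, 226), (312, 229), (314, 231), (316, 235), (318, 159), (320, 128), (322, 129), (324, 131), (326, 130), (328, 129), (330, 129), (332, 129), (334, 129), (336, 134), (338, 59)]
```

```bash
python3 -c "
from bx import *
print(fit(258,219,337),fit(250,214,328))
h=where(); print(h)"
```

```text
[-2.9 19.  -1.2] [-1.  15.  -1.3]
(np.float64(-36.8), np.float64(-18.9), np.float64(35.2))
```

carry_out(
  deltas=[
    {"fingers": 0.06,"tx": 0,"ty": 0,"tz": -0.08,"rx": 0,"ry": 0,"rz": 0},
    {"fingers": 0.06,"tx": 0,"ty": 0,"tz": -0.24,"rx": 0,"ry": 0,"rz": 0},
    {"fingers": 0.06,"tx": 0,"ty": 0,"tz": -0.4,"rx": 0,"ry": 0,"rz": 0},
    {"fingers": 0.6,"tx": 0,"ty": 0,"tz": -0.66,"rx": 0,"ry": 0,"rz": 0},
    {"fingers": 0.6,"tx": 0,"ty": 0,"tz": -0.66,"rx": 0,"ry": 0,"rz": 0},
    {"fingers": 0.6,"tx": 0,"ty": 0,"tz": -0.66,"rx": 0,"ry": 0,"rz": 0},
  ],
)

```text
clock: 27.05
position: [0.4942, -0.1446, 0.2055]
tool_rot: [0.006, 0.621, 0.784, -0.001]
contact_force: [0.2, -0.3, 0.9]
finger_gap: 0.0684
```

```bash
python3 -c "
from trk import *
print(where()); plan((.579,-.242,.2,103.2))"
```

```text
(np.float64(-37.5), np.float64(-17.0), np.float64(205.5))
t [-0.457  0.241  0.028] r [ 0.005  0.01  -0.   ] rows 3.1
--
```

carry_out(
  deltas=[
    {"fingers": 0.6,"tx": -0.457,"ty": 0.241,"tz": 0,"rx": 0,"ry": 0,"rz": 0},
    {"fingers": 0.6,"tx": -0.457,"ty": 0.241,"tz": 0,"rx": 0,"ry": 0,"rz": 0},
    {"fingers": 0.6,"tx": -0.457,"ty": 0.241,"tz": 0,"rx": 0,"ry": 0,"rz": 0},
    {"fingers": 0.6,"tx": -0.457,"ty": 0.241,"tz": 0,"rx": 0,"ry": 0,"rz": 0},
    {"fingers": 0.6,"tx": -0.457,"ty": 0.241,"tz": 0,"rx": 0,"ry": 0,"rz": 0},
    {"fingers": 0.6,"tx": -0.457,"ty": 0.241,"tz": 0,"rx": 0,"ry": 0,"rz": 0},
  ],
)

```text
clock: 27.55
position: [0.5766, -0.2407, 0.1994]
tool_rot: [-0.0, 0.621, 0.784, -0.002]
contact_force: [-1.3, 0.6, 0.2]
finger_gap: 0.0685
```

```bash
python3 - <<'E'
from trk import *
read_camera("top");read_camera("top")
T=toolT(); print(heading()); im=read_camera("wrist"); np.save("w14.npy",im); np.save("w14T.npy",T)
C=cam("wrist",T); print(proj(C,[(.5795,-.2425,.064)]))
hsv=cv2.cvtColor(im,cv2.COLOR_RGB2HSV); 
def find(m,z,lab,mn=200):
    cs,_=cv2.findContours((m*255).astype(np.uint8),cv2.RETR_EXTERNAL,cv2.CHAIN_APPROX_NONE)
    for k in cs:
        if cv2.contourArea(k)>mn:
            P=ray(C,k[:,0],z)[:,:2].astype(np.float32)*1000; (a_,b_),rr=cv2.minEnclosingCircle(P)
            q=np.array([a_,b_])/1000-c
            if rr<45: print(lab,round(a_,1),round(b_,1),"r",round(rr,1),"uv",k[:,0].mean(0).round(0),"un",(q@u*1000).round(1),(q@n*1000).round(1))
for th in (170,200,225): find((im.min(2)>th)&(hsv[:,:,1]<60),.064,"jar%d"%th)
# tray state: grey lids
E
```

```text
(np.float64(103.22433658666266), array([ 0.57664246, -0.2401304 ,  0.2005461 ]))
[[282.72748126 201.42198541]]
jar170 571.2 -436.9 r 21.3 uv [233. 368.] un -339.7 -8.8
jar170 565.8 -374.1 r 31.1 uv [239. 320.] un -277.3 0.3
jar170 643.3 -241.9 r 10.5 uv [352. 216.] un -166.3 105.9
jar170 580.1 -243.6 r 20.9 uv [283. 202.] un -153.5 44.1
jar170 393.7 -203.2 r 10.3 uv [ 72. 106.] un -71.6 -128.3
jar170 499.5 -143.2 r 20.0 uv [212.  60.] un -37.3 -11.5
jar200 565.4 -374.5 r 30.6 uv [238. 320.] un -277.6 -0.2
jar200 643.4 -242.0 r 10.3 uv [352. 217.] un -166.4 106.0
jar200 580.1 -243.6 r 20.9 uv [283. 202.] un -153.5 44.0
jar200 392.1 -204.6 r 8.6 uv [ 70. 108.] un -72.6 -130.2
jar200 500.0 -143.4 r 19.5 uv [213.  60.] un -37.7 -11.1
jar225 565.7 -375.1 r 17.2 uv [239. 321.] un -278.2 -0.0
jar225 580.1 -243.6 r 20.8 uv [285. 198.] un -153.5 44.0
jar225 506.4 -144.7 r 14.4 uv [219.  62.] un -40.4 -5.1
jar225 533.3 -124.2 r 33.1 uv [259.  43.] un -26.6 25.7
```

```bash
python3 -c "
from trk import *
plan((.5801,-.2436,.035,103.2))"
```

```text
t [-0.014  0.011  0.664] r [-0.002  0.004  0.001] rows 4.0
--
```

carry_out(
  deltas=[
    {"fingers": 0.6,"tx": -0.014,"ty": 0.011,"tz": 0.4,"rx": 0,"ry": 0,"rz": 0},
    {"fingers": 0.6,"tx": -0.014,"ty": 0.011,"tz": 0.4,"rx": 0,"ry": 0,"rz": 0},
    {"fingers": 0.6,"tx": -0.014,"ty": 0.011,"tz": 0.4,"rx": 0,"ry": 0,"rz": 0},
    {"fingers": 0.6,"tx": -0.014,"ty": 0.011,"tz": 0.66,"rx": 0,"ry": 0,"rz": 0},
    {"fingers": 0.6,"tx": -0.014,"ty": 0.011,"tz": 0.66,"rx": 0,"ry": 0,"rz": 0},
    {"fingers": 0.6,"tx": -0.014,"ty": 0.011,"tz": 0.66,"rx": 0,"ry": 0,"rz": 0},
    {"fingers": 0.6,"tx": -0.014,"ty": 0.011,"tz": 0.66,"rx": 0,"ry": 0,"rz": 0},
    {"fingers": 0.6,"tx": -0.014,"ty": 0.011,"tz": 0.66,"rx": 0,"ry": 0,"rz": 0},
  ],
)

```text
clock: 28.37
position: [0.5813, -0.2449, 0.0379]
tool_rot: [0.003, 0.621, 0.784, -0.002]
contact_force: [0.1, 0.4, 0.1]
finger_gap: 0.0685
```

carry_out(
  deltas=[
    {"fingers": 0.6,"tx": 0.003,"ty": 0,"tz": 0,"rx": 0,"ry": 0,"rz": 0},
    {"fingers": 0.6,"tx": 0.003,"ty": 0,"tz": 0,"rx": 0,"ry": 0,"rz": 0},
    {"fingers": -1,"tx": 0.003,"ty": 0,"tz": 0,"rx": 0,"ry": 0,"rz": 0},
    {"fingers": -1,"tx": 0.003,"ty": 0,"tz": 0,"rx": 0,"ry": 0,"rz": 0},
    {"fingers": -1,"tx": 0.003,"ty": 0,"tz": 0,"rx": 0,"ry": 0,"rz": 0},
    {"fingers": -1,"tx": 0.003,"ty": 0,"tz": 0,"rx": 0,"ry": 0,"rz": 0},
    {"fingers": -1,"tx": 0.003,"ty": 0,"tz": 0,"rx": 0,"ry": 0,"rz": 0},
  ],
)

```text
clock: 28.95
position: [0.5805, -0.2441, 0.0364]
tool_rot: [0.001, 0.621, 0.784, -0.002]
contact_force: [-2.3, 0.5, 6.5]
finger_gap: 0.0403
```

```bash
python3 -c "
from trk import *
print(heading(),sensors.sense()['contact_force'],sensors.sense()['finger_gap'])"
```

```text
(np.float64(103.18554119747245), array([ 0.58050973, -0.24411751,  0.03638233])) [-2.2531057   0.51342493  6.50934783] 0.04033053303108151
```

carry_out(
  deltas=[
    {"fingers": -1,"tx": 0,"ty": 0,"tz": -0.1,"rx": 0,"ry": 0,"rz": 0},
    {"fingers": -1,"tx": 0,"ty": 0,"tz": -0.26,"rx": 0,"ry": 0,"rz": 0},
    {"fingers": -1,"tx": 0,"ty": 0,"tz": -0.42,"rx": 0,"ry": 0,"rz": 0},
    {"fingers": -1,"tx": 0,"ty": 0,"tz": -0.42,"rx": 0,"ry": 0,"rz": 0},
    {"fingers": -1,"tx": 0,"ty": 0,"tz": -0.42,"rx": 0,"ry": 0,"rz": 0},
    {"fingers": -1,"tx": 0,"ty": 0,"tz": -0.42,"rx": 0,"ry": 0,"rz": 0},
  ],
)

```text
clock: 29.45
position: [0.58, -0.2433, 0.1397]
tool_rot: [0.0, 0.621, 0.784, -0.002]
contact_force: [0.9, -0.3, -1.1]
finger_gap: 0.0405
```

```bash
python3 - <<'E'
from trk import *
read_camera("top"); print(heading())
plan((*t(.0015,-.017),.14,103.2))
C=cam("wrist",np.load("w12T.npy")); P=ray(C,[(282,97)],.06)[0][:2]-c; print("can",P@u,P@n)
# w14: canister + box lids with saturation/brightness
im=np.load("w14.npy"); C=cam("wrist",np.load("w14T.npy"))
print(proj(C,[(*t(-.0395,-.018),.058),(*t(.042,-.018),.06)]))
g=cv2.cvtColor(im,cv2.COLOR_RGB2GRAY)
m=((g>110)&(g<140)).astype(np.uint8)*255; m[110:]=0
cs,_=cv2.findContours(m,cv2.RETR_EXTERNAL,cv2.CHAIN_APPROX_NONE)
for k in cs:
    if cv2.contourArea(k)>80:
        P=ray(C,k[:,0],.058)[:,:2]-c; Q=np.c_[P@u,P@n]*1000; print(k[:,0].mean(0),Q.min(0).round(1),Q.max(0).round(1))
E
```

```text
(np.float64(103.17975342243597), array([ 0.57978627, -0.24314748,  0.1390019 ]))
t [ 0.618 -0.243 -0.004] r [-0.004  0.002 -0.   ] rows 4.0
--
can 0.04320959939582611 -0.016691267578978167
[[206.27292451  64.25585398]
 [197.92253538 -59.21157634]]
[197.5931677   68.12111801] [-55.8 -38. ] [-22.   -1.3]
```

carry_out(
  deltas=[
    {"fingers": -1,"tx": 0.618,"ty": -0.243,"tz": 0,"rx": 0,"ry": 0,"rz": 0},
    {"fingers": -1,"tx": 0.618,"ty": -0.243,"tz": 0,"rx": 0,"ry": 0,"rz": 0},
    {"fingers": -1,"tx": 0.618,"ty": -0.243,"tz": 0,"rx": 0,"ry": 0,"rz": 0},
    {"fingers": -1,"tx": 0.618,"ty": -0.243,"tz": 0,"rx": 0,"ry": 0,"rz": 0},
    {"fingers": -1,"tx": 0.618,"ty": -0.243,"tz": 0,"rx": 0,"ry": 0,"rz": 0},
    {"fingers": -1,"tx": 0.618,"ty": -0.243,"tz": 0,"rx": 0,"ry": 0,"rz": 0},
    {"fingers": -1,"tx": 0.618,"ty": -0.243,"tz": 0,"rx": 0,"ry": 0,"rz": 0},
  ],
)

```text
clock: 30.08
position: [0.4862, -0.1071, 0.1395]
tool_rot: [0.001, 0.621, 0.784, -0.002]
contact_force: [-0.2, -0.1, -0.7]
finger_gap: 0.0406
```

```bash
python3 - <<'E'
from bx import *
read_camera("top");read_camera("top")
T=toolT(); print(where(),heading()[0]); im=read_camera("wrist"); np.save("w15.npy",im); np.save("w15T.npy",T); save("w15.png",im)
C=cam("wrist",T); g=cv2.cvtColor(im,cv2.COLOR_RGB2GRAY)
pc=proj(C,[(*t(.0435,-.0175),.06),(*t(-.0395,-.0185),.058)]); print("pred can/box",pc.round(0), "jar lid pred",proj(C,[T[:3,3]+[0,0,.0276]]).round(0))
x,y=pc[0].astype(int)
print("can col",[(i,int(g[i,x])) for i in range(y-40,y+75,3)])
print("can row",[(i,int(g[y,i])) for i in range(x-45,x+45,3)])
print("jar col",[(i,int(g[i,280])) for i in range(200,345,4)])
print("jar row290",[(i,int(g[285,i])) for i in range(215,345,4)])
E
```

```text
(np.float64(0.1), np.float64(-16.1), np.float64(139.5)) 103.13641856443552
pred can/box [[278. 159.]
 [277. 267.]] jar lid pred [[280. 305.]]
can col [(119, 36), (122, 108), (125, 173), (128, 137), (131, 127), (134, 106), (137, 158), (140, 150), (143, 239), (146, 234), (149, 236), (152, 238), (155, 232), (158, 236), (161, 235), (164, 235), (167, 239), (170, 235), (173, 236), (176, 237), (179, 210), (182, 137), (185, 241), (188, 234), (191, 237), (194, 236), (197, 234), (200, 248), (203, 247), (206, 247), (209, 240), (212, 68), (215, 79), (218, 158), (221, 149), (224, 149), (227, 149), (230, 144), (233, 73)]
can row [(233, 38), (236, 34), (239, 38), (242, 151), (245, 170), (248, 116), (251, 203), (254, 185), (257, 150), (260, 234), (263, 236), (266, 234), (269, 234), (272, 237), (275, 233), (278, 236), (281, 239), (284, 232), (287, 238), (290, 238), (293, 238), (296, 242), (299, 145), (302, 125), (305, 234), (308, 247), (311, 102), (314, 218), (317, 234), (320, 234)]
jar col [(200, 248), (204, 247), (208, 249), (212, 72), (216, 73), (220, 151), (224, 151), (228, 149), (232, 111), (236, 80), (240, 96), (244, 104), (248, 134), (252, 141), (256, 141), (260, 244), (264, 234), (268, 230), (272, 232), (276, 234), (280, 234), (284, 227), (288, 229), (292, 232), (296, 228), (300, 230), (304, 230), (308, 228), (312, 230), (316, 231), (320, 227), (324, 228), (328, 229), (332, 229), (336, 228), (340, 226), (344, 231)]
jar row290 [(215, 112), (219, 114), (223, 120), (227, 34), (231, 45), (235, 227), (239, 225), (243, 226), (247, 227), (251, 227), (255, 226), (259, 227), (263, 227), (267, 227), (271, 228), (275, 228), (279, 229), (283, 229), (287, 228), (291, 229), (295, 228), (299, 228), (303, 230), (307, 229), (311, 229), (315, 230), (319, 228), (323, 230), (327, 148), (331, 39), (335, 64), (339, 115), (343, 115)]
```

```bash
python3 - <<'E'
from bx import *
for x in (-.002,-.001,0,.001,.002): print(x,round(row(x+.021,.0276),1),round(row(x+.021,-.0364),1))
plan((*t(.0022,-.0165),.139,103.2))
E
```

```text
-0.002 262.5 212.7
-0.001 260.2 211.1
0 257.9 209.4
0.001 255.6 207.8
0.002 253.2 206.1
t [ 0.008 -0.001  0.002] r [-0.002  0.003 -0.001] rows 0.1
--
```

carry_out(
  deltas=[
    {"fingers": -1,"tx": 0.0136,"ty": 0,"tz": 0.1,"rx": 0,"ry": 0,"rz": 0},
    {"fingers": -1,"tx": 0.0136,"ty": 0,"tz": 0.17,"rx": 0,"ry": 0,"rz": 0},
    {"fingers": -1,"tx": 0.0136,"ty": 0,"tz": 0.17,"rx": 0,"ry": 0,"rz": 0},
    {"fingers": -1,"tx": 0.0136,"ty": 0,"tz": 0.17,"rx": 0,"ry": 0,"rz": 0},
    {"fingers": -1,"tx": 0.0136,"ty": 0,"tz": 0.22,"rx": 0,"ry": 0,"rz": 0},
    {"fingers": -1,"tx": 0.0136,"ty": 0,"tz": 0.26,"rx": 0,"ry": 0,"rz": 0},
    {"fingers": -1,"tx": 0.0136,"ty": 0,"tz": 0.3,"rx": 0,"ry": 0,"rz": 0},
    {"fingers": -1,"tx": 0.0136,"ty": 0,"tz": 0.3,"rx": 0,"ry": 0,"rz": 0},
  ],
)

```text
clock: 30.9
position: [0.4845, -0.1038, 0.0636]
tool_rot: [-0.0, 0.621, 0.784, -0.002]
contact_force: [-0.7, -0.5, -1.3]
finger_gap: 0.0407
```

```bash
python3 -c "
from trk import *
print(where(),sensors.sense()['contact_force'])"
```

```text
(np.float64(4.4), np.float64(-17.1), np.float64(63.6)) [-0.74241501 -0.53689339 -1.32429284]
```

carry_out(
  deltas=[
    {"fingers": -1,"tx": -0.002,"ty": 0,"tz": 0.03,"rx": 0,"ry": 0,"rz": 0},
    {"fingers": -1,"tx": -0.002,"ty": 0,"tz": 0.06,"rx": 0,"ry": 0,"rz": 0},
    {"fingers": -1,"tx": -0.002,"ty": 0,"tz": 0.08,"rx": 0,"ry": 0,"rz": 0},
    {"fingers": -1,"tx": -0.002,"ty": 0,"tz": 0.088,"rx": 0,"ry": 0,"rz": 0},
    {"fingers": -1,"tx": -0.002,"ty": 0,"tz": 0.088,"rx": 0,"ry": 0,"rz": 0},
    {"fingers": -1,"tx": -0.002,"ty": 0,"tz": 0.088,"rx": 0,"ry": 0,"rz": 0},
    {"fingers": -1,"tx": -0.002,"ty": 0,"tz": 0.088,"rx": 0,"ry": 0,"rz": 0},
  ],
)

```text
clock: 31.48
position: [0.4854, -0.1046, 0.0433]
tool_rot: [0.001, 0.621, 0.784, -0.002]
contact_force: [-0.8, -0.6, -0.9]
finger_gap: 0.0402
```

carry_out(
  deltas=[
    {"fingers": -1,"tx": 0,"ty": 0,"tz": 0.006,"rx": 0,"ry": 0,"rz": 0},
    {"fingers": -1,"tx": 0,"ty": 0,"tz": 0.009,"rx": 0,"ry": 0,"rz": 0},
    {"fingers": -1,"tx": 0,"ty": 0,"tz": 0.009,"rx": 0,"ry": 0,"rz": 0},
    {"fingers": -1,"tx": 0,"ty": 0,"tz": 0.009,"rx": 0,"ry": 0,"rz": 0},
  ],
)

```text
clock: 31.82
position: [0.4852, -0.1045, 0.0408]
tool_rot: [0.001, 0.621, 0.784, -0.002]
contact_force: [-0.2, -0.4, -0.7]
finger_gap: 0.0406
```

carry_out(
  deltas=[
    {"fingers": -1,"tx": 0,"ty": 0,"tz": 0.005,"rx": 0,"ry": 0,"rz": 0},
    {"fingers": -1,"tx": 0,"ty": 0,"tz": 0.005,"rx": 0,"ry": 0,"rz": 0},
    {"fingers": 0.12,"tx": 0,"ty": 0,"tz": 0.005,"rx": 0,"ry": 0,"rz": 0},
    {"fingers": 0.12,"tx": 0,"ty": 0,"tz": 0.005,"rx": 0,"ry": 0,"rz": 0},
    {"fingers": 0.12,"tx": 0,"ty": 0,"tz": 0.005,"rx": 0,"ry": 0,"rz": 0},
    {"fingers": 0.12,"tx": 0,"ty": 0,"tz": 0.005,"rx": 0,"ry": 0,"rz": 0},
  ],
)

```text
clock: 32.32
position: [0.4852, -0.1045, 0.0394]
tool_rot: [0.001, 0.621, 0.784, -0.002]
contact_force: [0.2, 0.2, -0.5]
finger_gap: 0.0475
```

carry_out(
  deltas=[
    {"fingers": 0.12,"tx": 0,"ty": 0,"tz": -0.06,"rx": 0,"ry": 0,"rz": 0},
    {"fingers": 0.12,"tx": 0,"ty": 0,"tz": -0.16,"rx": 0,"ry": 0,"rz": 0},
    {"fingers": 0.12,"tx": 0,"ty": 0,"tz": -0.32,"rx": 0,"ry": 0,"rz": 0},
    {"fingers": 0.12,"tx": 0,"ty": 0,"tz": -0.48,"rx": 0,"ry": 0,"rz": 0},
    {"fingers": 0.12,"tx": -0.3,"ty": 0,"tz": -0.64,"rx": 0,"ry": 0,"rz": 0},
    {"fingers": 0.12,"tx": -0.5,"ty": 0,"tz": -0.7,"rx": 0,"ry": 0,"rz": 0},
    {"fingers": 0.12,"tx": -0.5,"ty": 0,"tz": -0.7,"rx": 0,"ry": 0,"rz": 0},
    {"fingers": 0.12,"tx": -0.5,"ty": 0,"tz": -0.7,"rx": 0,"ry": 0,"rz": 0},
  ],
)

```text
clock: 32.98
position: [0.5148, -0.2303, 0.2172]
tool_rot: [0.003, 0.622, 0.783, -0.002]
contact_force: [-0.1, -0.5, -1.2]
finger_gap: 0.0475
```

```bash
python3 - <<'E'
from trk import *
read_camera("top");read_camera("top")
T=toolT(); print(where()); im=read_camera("wrist"); np.save("w16.npy",im); np.save("w16T.npy",T); save("w16.png",im)
C=cam("wrist",T); g=cv2.cvtColor(im,cv2.COLOR_RGB2GRAY)
items={"can":(.0433,-.017,.06),"jar":(.0025,-.017,.068),"box":(-.040,-.019,.058),"slide":(0,.0255,.032)}
for k,(a_,b_,z) in items.items(): print(k,proj(C,[(*t(a_,b_),z)])[0].round(0))
print(proj(C,[(*t(i,j),.022) for i,j in((.066,.046),(.066,-.046),(-.066,.046),(-.066,-.046))]).round(0).tolist())
cc=[]
for k,(a_,b_,z) in items.items():
    x=int(proj(C,[(*t(a_,b_),z)])[0][0])
    ys=proj(C,[(*t(.07,b_),z),(*t(-.07,b_),z)])[:,1].astype(int)
    print(k,x,[(i,int(g[i,x])) for i in range(max(ys[0],0),min(ys[1],419),4)])
E
```

```text
(np.float64(-122.8), np.float64(-16.5), np.float64(215.3))
can [279. -12.]
jar [279.  44.]
box [277. 100.]
slide [326.  54.]
[[351.0, -27.0], [246.0, -27.0], [342.0, 128.0], [250.0, 128.0]]
can 278 [(0, 247), (4, 247), (8, 236), (12, 249), (16, 247), (20, 247), (24, 247), (28, 247), (32, 247), (36, 247), (40, 247), (44, 247), (48, 247), (52, 247), (56, 247), (60, 248), (64, 237), (68, 207), (72, 97), (76, 159), (80, 157), (84, 155), (88, 234), (92, 232), (96, 233), (100, 231), (104, 234), (108, 152), (112, 153), (116, 152), (120, 191), (124, 172), (128, 16), (132, 37)]
jar 278 [(0, 247), (4, 247), (8, 236), (12, 249), (16, 247), (20, 247), (24, 247), (28, 247), (32, 247), (36, 247), (40, 247), (44, 247), (48, 247), (52, 247), (56, 247), (60, 248), (64, 237), (68, 207), (72, 97), (76, 159), (80, 157), (84, 155), (88, 234), (92, 232), (96, 233), (100, 231), (104, 234), (108, 152), (112, 153), (116, 152), (120, 191), (124, 172), (128, 16), (132, 37)]
box 276 [(0, 247), (4, 247), (8, 237), (12, 246), (16, 247), (20, 247), (24, 247), (28, 247), (32, 247), (36, 247), (40, 247), (44, 247), (48, 247), (52, 247), (56, 247), (60, 248), (64, 236), (68, 188), (72, 170), (76, 160), (80, 156), (84, 158), (88, 238), (92, 231), (96, 231), (100, 235), (104, 235), (108, 151), (112, 151), (116, 153), (120, 196), (124, 172), (128, 31), (132, 37)]
slide 325 [(0, 230), (4, 230), (8, 229), (12, 230), (16, 231), (20, 229), (24, 227), (28, 231), (32, 232), (36, 227), (40, 228), (44, 230), (48, 232), (52, 230), (56, 233), (60, 228), (64, 230), (68, 230), (72, 233), (76, 235), (80, 231), (84, 232), (88, 232), (92, 232), (96, 231), (100, 232), (104, 231), (108, 231), (112, 231), (116, 209), (120, 225), (124, 175), (128, 30)]
```

carry_out(
  deltas=[
    {"fingers": 0.12,"tx": -0.5,"ty": -0.5,"tz": -0.2,"rx": 0,"ry": 0,"rz": 0},
    {"fingers": 0.12,"tx": -0.5,"ty": -0.5,"tz": -0.2,"rx": 0,"ry": 0,"rz": 0},
    {"fingers": 0.12,"tx": -0.5,"ty": -0.5,"tz": -0.2,"rx": 0,"ry": 0,"rz": 0},
    {"fingers": 0.12,"tx": -0.5,"ty": -0.5,"tz": -0.2,"rx": 0,"ry": 0,"rz": 0},
    {"fingers": 0.12,"tx": -0.5,"ty": -0.5,"tz": -0.2,"rx": 0,"ry": 0,"rz": 0},
    {"fingers": 0.12,"tx": -0.5,"ty": -0.5,"tz": -0.2,"rx": 0,"ry": 0,"rz": 0},
    {"fingers": 0.12,"tx": -0.5,"ty": -0.5,"tz": -0.2,"rx": 0,"ry": 0,"rz": 0},
    {"fingers": 0.12,"tx": -0.5,"ty": -0.5,"tz": -0.2,"rx": 0,"ry": 0,"rz": 0},
  ],
)

```text
clock: 33.8
position: [0.4214, -0.3737, 0.2649]
tool_rot: [-0.0, 0.621, 0.784, -0.002]
contact_force: [0.3, 0.5, -0.8]
finger_gap: 0.0478
```

```bash
python3 - <<'E'
from trk import *
np.save("sF.npy",read_camera("scene")); np.save("tF.npy",read_camera("top")); print(heading())
for name in ("scene","top"):
    im=np.load(name[0]+"F.npy"); C=cam(name); g=cv2.cvtColor(im,cv2.COLOR_RGB2GRAY); s=cv2.cvtColor(im,cv2.COLOR_RGB2HSV)[:,:,1]
    ct=proj(C,[(*c,.03)])[0].astype(int); print(name,ct)
    for k,(a_,b_,z,r_) in {"can":(.0433,-.017,.06,.017),"jar":(.003,-.017,.068,.021),"box":(-.040,-.019,.058,.0195),"slideA":(.056,.025,.032,.0),"slideB":(-.056,.025,.032,0)}.items():
        print(" ",k,"pred",proj(C,[(*t(a_,b_),z)])[0].round(1),"u+",proj(C,[(*t(a_+r_,b_),z)])[0].round(1),"u-",proj(C,[(*t(a_-r_,b_),z)])[0].round(1))
    x0,y0=ct-[36,34]
    print("cols",x0,"rows",y0)
    for y in range(y0,ct[1]+28,2): print(y,"".join("%4d"%v for v in g[y,x0:ct[0]+38:2]))
E
```

```text
(np.float64(103.3037475762342), array([ 0.42158232, -0.37382976,  0.26514962]))
scene [261 200]
  can pred [273.6 183.7] u+ [279.4 181.9] u- [267.8 185.5]
  jar pred [259.7 186. ] u+ [267.  183.7] u- [252.3 188.3]
  box pred [244.4 192.9] u+ [251.3 190.7] u- [237.5 195. ]
  slideA pred [284.3 200. ] u+ [284.3 200. ] u- [284.3 200. ]
  slideB pred [245.4 212.8] u+ [245.4 212.8] u- [245.4 212.8]
cols 225 rows 166
166   28  20  20  23  21  23  23  21  23  22  19  23  17  21  28  26  24  23  25  27  17  31  39  41  35  37  35  35  38  36  38  38  38  35  40  36  39
168   27  17  22  24  23  26  24  25  29  27  25  26  16  21  27  18  22  16  22  18  31  36  38  37  34  34  38  38  39  35  37  35  31  35  35  35  40
170   25  22  21  26  22  19  23  27  27  25  25  19  25  16  26  29  26  19  20  31  38  37  37  37  35  39  38  35  36  38  37  34  37  39  38  39  40
172   21  23  24  26  26  31  26  24  19  21  26  19  20  30  24  21  22  31  36  42  37  36  32  36  36  36  36  37  39  36  37  35  37  39  38  35  30
174   24  21  22  31  23  27  23  22  27  27  17  28  22  24  22  21  38 
[... 8433 characters left out ...]
 210 202 231 147  73  39  12  19  23  24  22  23  21  23  22  24  20  26  24  21  27  13
234   23  20  18  24  27  21  21   7 183 116 182 207 211 210  86  79  23  16  19  21  21  23  21  26  19  24  25  23  24  20  20  23  21  23  17  15   8
236   24  25  17  25  19  21  21  18 200 165  76  52  17  16  20  18  23  26  25  24  21  22  19  25  24  23  23  26  23  20  25  23  22  11  17   8  13
238   22  27  22  23  18  21  26  24  18  17  21  24  23  25  26  24  21  20  25  19  21  23  21  21  20  24  24  22  23  24  22  15   9   9  10  16  12
240   22  25  22  21  22  25  19  24  22  22  23  22  22  25  22  22  21  22  20  23  19  21  20  20  26  22  28  22  23  21  16  12   6  11  15  13  12
```

```bash
python3 - <<'E'
from h import *
a=np.load("top.npy"); b=np.load("tF.npy")
for n,p in {"small":(367,209),"large":(561,272),"ammonite":(320,210),"shell_b":(492,226),"shell_a":(468,379),"dish":(200,262),"brush":(630,290),"loupe":(535,209)}.items():
    x,y=(np.array(p)/1.42).astype(int); s=np.s_[y-14:y+14,x-14:x+14]; print(n,np.abs(a[s].astype(int)-b[s]).mean().round(1))
s=sensors.sense(); print(s["contact_force"],s["clock"])
job.job_done()
E
```

```text
small 2.2
large 1.8
ammonite 2.2
shell_b 2.3
shell_a 11.0
dish 1.2
brush 7.4
loupe 2.0
[-0.71038126  0.77735621  0.06991787] 33.9
the job is handed in; nothing more can be done
```

The slide box, canister, 39 mm box and jar are all packed in the tray, and I handed the job in at about 34 s of the 72 s allowed.

**What went wrong on the way**
- **Slide box:** one end first landed on the tray's end wall. A check after placing the canister showed this, and when I moved the closed fingers in to nudge it, the box dropped flat against the far wall.
- **39 mm box:** on its first lowering it caught the end wall, with about 80 N at the wrist and roughly 9° of tilt in the grip. I lifted it, shifted it and set it down again.
- **Canister and jar:** these went in without trouble. I took the canister from under the scope with a tilted approach from the near corner.

**Last checks**
- **Position and height:** in the top and scene pictures, all four items match their predicted places and heights in the tray to within 1–3 pixels, which is about 2–4 mm. The slide box looked flat and level in the wrist view after the fix.
- **Other things:** the top picture is unchanged around the small and large boxes, ammonite, shell_b, dish and loupe.
- **Not settled:** the patches at shell_a and the brush did change. I put that down to the arm's new pose and shadow but did not confirm it.
- **Not seen:** I had used all 12 picture views, so I checked the final packing only from pixel values, not by eye.

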